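# Load two injectors into the test slide and lock it

## Task

Take the two steel injectors out of the slanted rack and, with the carriage where it stands, lower each one gently nozzle-down, fully to the bottom, into the carriage pocket whose rim matches its collar colour. Then slide the loaded carriage fully home against the red stop, and after that turn its black thumb knob clockwise to its stop to lock it. Do not drop the injectors or shift anything else standing on the plate.

Things in the scene. Friction and masses are not known exactly. Their poses are not given: they have to be found in the camera images.
- injector_blue: Steel injector: round rod 150 mm long, 22 mm dia., blue collar 66-96 mm from the nozzle end, blue dot on top. Origin: centre of the nozzle end (tip 14 mm dia., 8 mm long, full 22 mm from 15 mm up); z runs along the rod to its top. Starts leaning 35 deg from vertical in either trough of the rack, on the trough's lower wall, top 54 mm clear of all walls. About 0.3 kg
- injector_yellow: Steel injector: round rod 150 mm long, 22 mm dia., yellow collar 66-96 mm from the nozzle end, yellow dot on top. Origin: centre of the nozzle end (tip 14 mm dia., 8 mm long, full 22 mm from 15 mm up); z runs along the rod to its top. Starts leaning 35 deg from vertical in either trough of the rack, on the trough's lower wall, top 54 mm clear of all walls. About 0.3 kg
- rack: Fixed green rack, base 130 x 150 x 12 mm, origin at centre of underside. Two troughs, 90 mm apart along its y, lean 35 deg from vertical towards its -x; inside 28 x 26 mm, walls 5 mm thick reaching 45 mm up the rod on three sides, 95 mm on the lower (-x) side. The rods draw out along their own axis
- slide: Fixed linear slide, base 100 x 320 mm (x, y). Origin at the centre of its underside, on the plate; z up. Rails run along its y; the red home stop (45 mm high) is at its -y end
- carriage (a joint): Carriage position along the slide in m: 0 is home against the red stop, growing along the slide's +y to 0.125. The carriage is 135 x 150 mm (x, y), friction about 2.5 N; it carries both pockets and the knob on a column
- pocket_blue (a point): Centre of the mouth of the blue-rimmed pocket on the carriage: a square upright pocket, 27 mm inside, 39 mm outside, 60 mm deep from this point to its flat floor; axes as the slide's
- pocket_yellow (a point): Centre of the mouth of the yellow-rimmed pocket on the carriage: a square upright pocket, 27 mm inside, 39 mm outside, 60 mm deep from this point to its flat floor; axes as the slide's
- knob_grip (a point): Point on the knob's vertical axis at the height to grip: 7 mm below the top of its bar grip (14 mm thick, 42 mm long, 24 mm high, on a 44 mm disc). The black knob tops a column on the carriage, 78 mm to the slide's -x of the line of the pockets, midway between them; the top ends of loaded injectors stand 28 mm higher than this point
- knob (a joint): Knob angle in rad, growing clockwise seen from above; at 0 the bar grip lies along the slide's x; 1.4 is locked, at its stop. It starts between 0 and 0.25
- shield: Clear acrylic block standing between rack and slide, loose, 110 x 24 x 130 mm high (x, y, z), origin at the centre of its underside. Must not be shifted
- old_injector: Black injector body lying on the plate, loose, 150 mm long (along its x), 36 mm high. Must not be shifted
- connector: Brass quick connector standing on the plate, loose, 38 mm diameter, 60 mm high. Must not be shifted
- cap_jar: Jar, loose, 52 mm diameter, 70 mm high. Must not be shifted
- adapter_box: Steel adapter box with a latch on top, loose, 90 x 130 x 70 mm. Must not be shifted
- wrench: Wrench lying on the plate, loose, 180 mm long (along its x). Must not be shifted
- cap_tray: Low orange tray, loose, 80 x 120 x 25 mm. Must not be shifted

How it is judged:
By the outcome, as a careful person would: the job done as asked, in the order asked, and still so for the second after the job is handed in, with the robot touching nothing.
It also fails if it takes over 72 s, if anything falls off the work surface, if the arm or the gripper's body presses on something with over 40 N, if the wrist force passes 120 N, or if a joint passes its speed limit or range.

## Robot

A 7-joint arm with a two-finger parallel gripper is mounted at the origin on the work surface. World frame = base frame: x ahead of the robot, y to its left, z up, the work surface at z = 0. Lengths are in m, angles in rad, forces in N, time in s.
With the tool pointing down it reaches from about 0.425 to 0.875 m from the base axis. Payload 4.7 kg.
Tool frame: the origin (TCP) lies between the finger pads; the fingertips stand 11 mm ahead of it and the grasp point (between the pads) lies 8 mm behind it; z points along the fingers, y is the line along which they close (so a half turn about z gives the same grasp; the last joint's range is limited). The gripper opens to 87 mm and grips with 3 to 60 N. Pads are 19 mm wide; open, the fingers measure 117 mm over their backs; the gripper's body (75 mm by 190 mm) begins 51 mm behind the grasp point.
Start: joints at [-1.219, 0.321, -0.07, 1.45, 0.023, 1.371, -0.057], TCP at [0.215, 0.613, 0.198] pointing down, gripper open.
Joint ranges: [-2.86, 2.86], [-0.3, 2.09], [-1.38, 1.24], [0.06, 2.45], [-1.56, 4.7], [0.09, 2.05], [-2.69, 2.69]. Speed limits (rad/s): [2.57, 2.57, 3.14, 3.14, 3.14, 3.14, 3.14].

## Interface

Orientations are given as a rotation vector (axis times angle).
In Python, from bench import ctrl gives the robot as it stands. The module is installed in compiled form; this text tells all that it offers.
- The arm moves only by the shell command python3 -m inch 'ROWS' [FORCE]. ROWS is JSON, a list of rows, each an object with "slide": the shift along the tool's x, y, z scaled (see below), a list of three; "angular": the turn, a rotation vector about the tool's x, y, z scaled (see below), a list of three; "claw": the opening, from -1 (shut) to 1 (fully open). In form: [{"slide": [tx, ty, tz], "angular": [rx, ry, rz], "claw": claw}, ...]. A call has 1 to 10 rows; each row is the pose to reach, as a shift and turn from the pose commanded when the call began, along the tool's axes at that moment; what a row does not reach only later rows make up. The controller multiplies each number of a shift by 0.25 m and each number of a turn by 30 degrees. A row lasts 1/10 s, in which the tool goes at most 50 mm and 8.59 degrees, less where a joint would pass 70% of its speed; a pose out of reach is approached as far as the arm can. A call with a number of a shift or a turn outside -1 to 1 is refused whole. A call with a gripper value outside its range is refused whole. The fingers move at their own pace and stop on an object; FORCE is the grip in N (left out, the last holds). Time passes only in rows, so rows that repeat a pose let the fingers close. It gives the time, the measured TCP pose, the force, the opening and the grip force at its end, in the units of the state.
- ctrl.get_state(): the state, without advancing time (a new reading comes with each control period).
- ctrl.get_image(name): name is "side" or "top" or "wrist"; returns a dict with "color" (480x640x3 uint8, red, green, blue), "depth" (480x640 float32, m along the optical axis (not along the pixel's ray), 0 where there is no reading), "camera_matrix" (3x3 intrinsics, pixels), "extrinsics" (4x4, takes a point from camera to world coordinates); the wrist camera has in their place "tool_from_camera" (4x4, takes a point from camera to tool coordinates, whose origin is the TCP and whose axes are the flange's). Camera axes: x right, y up, looking along -z (the intrinsics and any distortion apply to the point x, -y, -z); pixel columns grow to the right and rows downward; lengths in m; the calibration is good to about 2 mm. The wrist camera is an equidistant fisheye: a pixel r from the principal point sees the ray r / f radians off the axis. A picture is of the moment at which its call begins: read the wrist's pose just before it.
- ctrl.close_job(): hands the job in; it is judged then, once.
Trained networks look in the newest picture that a camera, given by its name, has taken for a name from the list of things; names that differ only in an ending like _2 or _b are one class to them, and where a whole thing is asked for, a point or a joint stands for the part that bears it (a point fixed in the world has none). Each returns a list of dicts, best first, with "confidence" (0 to 1); they miss things now and then, are a little off and sometimes report something else, mostly with a low value. They report only what shows in the picture. A call takes as long as a camera call.
- ctrl.find_in(query, camera): "bbox" ([centre column, centre row, width, height] in pixels, round what is visible of it).
- ctrl.outline_of(query, camera): "mask" (480x640 bool, what is visible of it) and "bbox" ([centre column, centre row, width, height] in pixels, round what is visible of it).
The state is a dict: "time": time; "joint_positions": joint angles; "qd": joint speeds; "joint_torque": joint torques, N m; "position": TCP position; "tool_rot": TCP orientation; "ft_force": force on the tool from outside, world axes, zero at the start; "torque": the same for the moment, N m; "grip_width": opening from 0.0 (shut) to 1.0 (fully open); "grip_force": force on a finger pad.
Only numpy, scipy, OpenCV 4.12 (cv2) and the standard library are available. Lean on these libraries where they do the work, as an engineer would, in place of code of your own. Each camera call takes 0.05 s, during which the arm holds its last target. There are 200 camera calls.

## Working session

There is one attempt and no reset: what is moved stays moved. The work goes in short steps, Python scripts to look and compute and a shell command to move; the robot and the scene stay as the last step left them, time stands still between calls to the robot, and variables do not carry over. Pictures are saved under pics/ and viewed, at most 10 in all, crops included, and the job is handed in when it is done.

```bash
mkdir -p pics; cat > h.py <<'E'
import numpy as np, cv2
from bench import ctrl
from scipy.spatial.transform import Rotation as R
def cloud(im, T=None):
    K=np.array(im["camera_matrix"]); d=im["depth"]; v,u=np.mgrid[:480,:640]
    x=(u-K[0,2])/K[0,0]; y=(v-K[1,2])/K[1,1]
    P=np.stack([x*d,-y*d,-d],-1)
    E=np.array(im["extrinsics"]) if T is None else T
    return P@E[:3,:3].T+E[:3,3]
def save(im,n): cv2.imwrite(f"pics/{n}.png",im["color"][...,::-1])
def delta(p,Rt,s=None):
    "target TCP position, rotation -> scaled slide, angular from the current state"
    s=s or ctrl.get_state(); R0=R.from_rotvec(s["tool_rot"])
    sl=R0.inv().apply(np.array(p)-s["position"])/0.25
    an=np.degrees((R0.inv()*Rt).as_rotvec())/30
    return sl.round(4),an.round(4)
E
python3 - <<'E'
from h import *
s=ctrl.get_state(); print({k:np.round(v,3).tolist() for k,v in s.items()})
for c in("top","side"):
    im=ctrl.get_image(c); save(im,c+"0"); np.savez(c+"0",**im)
    print(c,im["camera_matrix"],np.round(im["extrinsics"],3).tolist(),im.keys())
    P=cloud(im)
    for q in("injector_blue","injector_yellow","rack","slide","carriage","pocket_blue","pocket_yellow","knob","shield","old_injector","connector","cap_jar","adapter_box","wrench","cap_tray"):
        for o in ctrl.outline_of(q,c)[:2]:
            m=o["mask"]&(im["depth"]>0)
            if m.sum(): print(q,round(o["confidence"],2),np.round(o["bbox"]).tolist(),m.sum(),"med",np.median(P[m],0).round(3),"lo",np.percentile(P[m],2,axis=0).round(3),"hi",np.percentile(P[m],98,axis=0).round(3))
E
```

```text
{'time': 0.0, 'joint_positions': [-1.219, 0.322, -0.07, 1.452, 0.023, 1.371, -0.057], 'qd': [-0.001, 0.0, 0.001, 0.001, -0.001, 0.0, -0.001], 'joint_torque': [0.001, -49.13, -0.404, -31.252, -0.064, 0.044, 0.0], 'position': [0.215, 0.613, 0.197], 'tool_rot': [-0.528, -3.097, 0.003], 'ft_force': [-0.786, 0.086, 0.176], 'torque': [0.02, -0.018, 0.022], 'grip_force': 0.0, 'grip_width': 0.999}
top [[446.08354014   0.         317.04068259]
 [  0.         446.08354014 236.38119339]
 [  0.           0.           1.        ]] [[-0.079, 0.969, -0.233, 0.353], [-0.997, -0.076, 0.023, 0.023], [0.004, 0.234, 0.972, 1.046], [0.0, 0.0, 0.0, 1.0]] dict_keys(['color', 'depth', 'camera_matrix', 'extrinsics'])
injector_blue 0.67 [187.0, 281.0, 13.0, 35.0] 358 med [0.497 0.276 0.14 ] lo [0.462 0.263 0.075] hi [0.543 0.295 0.173]
injector_yellow 0.76 [226.0, 266.0, 8.0, 33.0] 266 med [0.524 0.192 0.136] lo [0.489 0.179 0.075] hi [0.567 0.209 0.174]
rack 0.97 [216.0, 272.0, 76.0, 72.0] 2983 med [0.539 0.247 0.023] lo [0.471 0.169 0.019] hi [0.61  0.311 0.108]
slide 0.6 [393.0, 248.0, 141.0, 64.0] 7146 me
[... 3543 characters left out ...]
ap_jar 0.92 [372.0, 226.0, 24.0, 34.0] 695 med [0.688 0.063 0.056] lo [0.672 0.05  0.01 ] hi [0.715 0.096 0.082]
adapter_box 0.82 [346.0, 173.0, 58.0, 61.0] 2195 med [0.729 0.247 0.068] lo [0.696 0.202 0.015] hi [0.783 0.329 0.079]
adapter_box 0.74 [373.0, 226.0, 29.0, 34.0] 724 med [0.689 0.064 0.056] lo [0.672 0.05  0.009] hi [0.724 0.129 0.082]
wrench 0.95 [462.0, 305.0, 75.0, 45.0] 718 med [ 0.747 -0.178  0.016] lo [ 0.669 -0.194  0.01 ] hi [ 0.84 -0.16  0.02]
cap_tray 0.79 [198.0, 237.0, 54.0, 52.0] 1639 med [0.354 0.284 0.017] lo [0.314 0.225 0.011] hi [0.392 0.346 0.036]
cap_tray 0.69 [278.0, 209.0, 80.0, 71.0] 2476 med [0.52  0.221 0.024] lo [0.469 0.165 0.013] hi [0.606 0.311 0.113]
```

```bash
python3 - <<'E'
import cv2,numpy as np
a=cv2.imread("pics/top0.png")[150:370,150:480]; b=cv2.imread("pics/side0.png")[140:440,180:480]
a=cv2.resize(a,None,fx=1.36,fy=1.36,interpolation=3); b=cv2.resize(b,(350,350)) 
a=cv2.imread("pics/top0.png")[210:300,170:470]; a=cv2.resize(a,(800,240),interpolation=2)
b=cv2.imread("pics/side0.png")[160:400,200:480]; b=cv2.resize(b,(420,360),interpolation=2)
c=cv2.imread("pics/top0.png"); c=cv2.resize(c,(380,285)); c=np.vstack([c,np.zeros((75,380,3),np.uint8)])
cv2.imwrite("pics/v1.png",np.vstack([a,np.hstack([b,c])]))
E
```

```text
(no output)
```

View pics/v1.png

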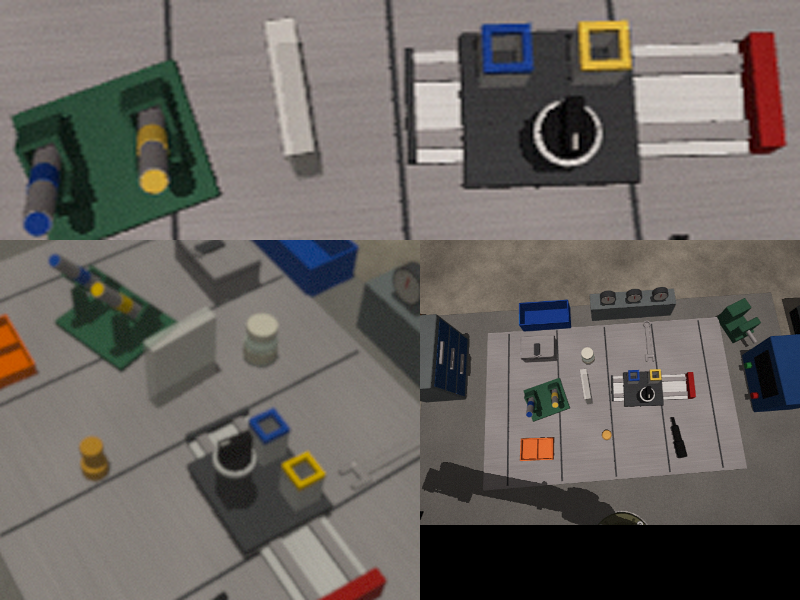

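```bash
cat > m.py <<'E'
from h import *
from scipy.optimize import least_squares
ims={c:dict(np.load(c+"0.npz")) for c in("top","side")}
for c,im in ims.items():
    P=cloud(im); hsv=cv2.cvtColor(im["color"],cv2.COLOR_RGB2HSV); ok=im["depth"]>0
    reg=lambda lo,hi:ok&((P>lo)&(P<hi)).all(-1)
    print(c,"plate z",np.median(P[reg([.42,-.05,-.02],[.48,.15,.03])][:,2]).round(4))
    blue=(hsv[...,0]>100)&(hsv[...,0]<130)&(hsv[...,1]>130); yel=(hsv[...,0]>17)&(hsv[...,0]<33)&(hsv[...,1]>130)
    for n,m in(("blue",blue),("yellow",yel)):
        Q=P[m&reg([.53,-.22,.09],[.65,-.03,.2])]; z=np.median(Q[:,2]); q=Q[abs(Q[:,2]-z)<.008]
        r=cv2.minAreaRect((q[:,:2]*1000).astype(np.float32)); print(n,"pocket",np.round(r[0],1),np.round(r[1],1),round(r[2],1),"z",z.round(4),len(q))
    Q=P[reg([.46,-.2,.165],[.55,-.08,.2])]; print("knob top",Q.mean(0).round(4),len(Q),cv2.minAreaRect((Q[:,:2]*1000).astype(np.float32)))
    Q=P[reg([.46,-.24,.035],[.64,-.03,.055])]; print("carriage",cv2.minAreaRect((Q[:,:2]*1000).astype(np.float32)),np.median(Q[:,2]))
    red=((hsv[...,0]<8)|(hsv[...,0]>172))&(hsv[...,1]>130)
    Q=P[red&reg([.4,-.4,.03],[.7,-.2,.1])]; z=np.percentile(Q[:,2],80);Q=Q[Q[:,2]>z-.01]; print("stop",cv2.minAreaRect((Q[:,:2]*1000).astype(np.float32)),z)
    gr=(hsv[...,0]>50)&(hsv[...,0]<90)&(hsv[...,1]>80)
    Q=P[gr&reg([.4,.1,.01],[.66,.36,.035])]; print("rack",cv2.minAreaRect((Q[:,:2]*1000).astype(np.float32)),np.median(Q[:,2]))
def resid(x,pts,full=False):
    yaw,tilt=x[:2]; d=np.array([-np.cos(yaw)*np.sin(tilt),-np.sin(yaw)*np.sin(tilt),np.cos(tilt)])
    out=[]
    for k,q in enumerate(pts):
        p0=np.array([x[2+2*k],x[3+2*k],.14]); v=q-p0; out.append(np.linalg.norm(v-np.outer(v@d,d),axis=1)-.011)
    return np.concatenate(out)
for c in(("top",),("side",),("top","side")):
    pts=[]
    for y0,y1 in((.25,.31),(.165,.225)):
        L=[]
        for k in c:
            im=ims[k];P=cloud(im); hsv=cv2.cvtColor(im["color"],cv2.COLOR_RGB2HSV)
            ng=~((hsv[...,0]>50)&(hsv[...,0]<90)&(hsv[...,1]>80))
            L.append(P[ng&(P[...,2]>.11)&(P[...,2]<.19)&(P[...,0]>.44)&(P[...,0]<.57)&(P[...,1]>y0)&(P[...,1]<y1)])
        pts.append(np.vstack(L))
    f=least_squares(resid,[.2,.61,.497,.276,.524,.192],args=(pts,),loss="soft_l1",f_scale=.002)
    yaw,tilt=f.x[:2]; d=np.array([-np.cos(yaw)*np.sin(tilt),-np.sin(yaw)*np.sin(tilt),np.cos(tilt)])
    print(c,"yaw,tilt deg",np.degrees(f.x[:2]).round(2),f.x[2:].round(4),[len(q) for q in pts],"rms",np.sqrt(np.mean(f.fun**2)).round(4))
    for k,q in enumerate(pts):
        p0=np.array([f.x[2+2*k],f.x[3+2*k],.14]); print("  top end along axis",np.percentile((q-p0)@d,[98,99.5]).round(4),"top",(p0+d*np.percentile((q-p0)@d,99)).round(4))
E
python3 m.py
```

```text
top plate z 0.0106
blue pocket [590.6 -94.6] [39.6 40.3] 86.4 z 0.1032 209
yellow pocket [ 587.1 -174.4] [40. 41.] 87.2 z 0.103 221
knob top [ 0.5105 -0.1304  0.1725] 167 ((510.9005126953125, -130.59454345703125), (14.345683097839355, 42.12550735473633), 83.40336608886719)
carriage ((551.6040649414062, -132.9228057861328), (150.1777801513672, 135.7129364013672), 87.0402603149414) 0.04320961767136955
stop ((549.5830078125, -317.9569396972656), (22.23486328125, 99.89498901367188), 86.6438980102539) 0.056980442614663174
rack ((542.3275756835938, 245.6336669921875), (129.89141845703125, 148.21449279785156), 15.742523193359375) 0.022458192100924368
side plate z 0.0098
blue pocket [588.8 -92.8] [41.3 39.4] 85.1 z 0.1016 229
yellow pocket [ 585.8 -172.1] [41.4 41.7] 85.7 z 0.1015 334
knob top [ 0.5087 -0.1296  0.1709] 191 ((509.73162841796875, -128.05563354492188), (16.054410934448242, 41.864715576171875), 84.77362060546875)
carriage ((549.75146484375, -130.69393920898438), (151.3173370361328, 135.5647430419922), 87.37335205078125) 0.042075802315967525
stop ((547.8477172851562, -317.6573181
[... 173 characters left out ...]
2), 16.529348373413086) 0.021972466722422923
('top',) yaw,tilt deg [15.45 36.22] [0.4873 0.277  0.5118 0.1905] [271, 250] rms 0.0029
  top end along axis [0.0367 0.0382] top [0.4659 0.2711 0.1704]
  top end along axis [0.0366 0.0379] top [0.4907 0.1846 0.1698]
('side',) yaw,tilt deg [13.77 34.01] [0.4846 0.2799 0.5094 0.1934] [282, 281] rms 0.0031
  top end along axis [0.0358 0.0369] top [0.4646 0.275  0.1704]
  top end along axis [0.0359 0.0372] top [0.4895 0.1885 0.1702]
('top', 'side') yaw,tilt deg [13.89 35.08] [0.4863 0.2789 0.5108 0.1926] [553, 531] rms 0.0032
  top end along axis [0.0366 0.0378] top [0.4654 0.2737 0.1707]
  top end along axis [0.0365 0.0381] top [0.4902 0.1875 0.1703]
```

```bash
cat >> h.py <<'E'
def rot(z,y):
    "tool rotation from its z direction and approximate y direction"
    z=np.array(z,float)/np.linalg.norm(z); y=np.array(y,float)-np.dot(y,z)*z; y/=np.linalg.norm(y)
    return R.from_matrix(np.stack([np.cross(y,z),y,z],1))
def axis(yaw=15.,tilt=35.):
    a,t=np.radians([yaw,tilt]); return np.array([-np.cos(a)*np.sin(t),-np.sin(a)*np.sin(t),np.cos(t)])
D=axis(); YR=[-np.sin(np.radians(15)),np.cos(np.radians(15)),0]; RG=rot(-D,YR)
YS=[np.sin(np.radians(2.9)),np.cos(np.radians(2.9)),0]; RD=rot([0,0,-1],YS)
TY=np.array([.4902,.187,.1705]); TB=np.array([.4653,.2732,.1705])
def fake(p,Rt): return dict(position=np.array(p),tool_rot=Rt.as_rotvec())
E
python3 - <<'E'
from h import *
s=ctrl.get_state(); R0=R.from_rotvec(s["tool_rot"])
a=R0*R.from_rotvec(.5*(R0.inv()*RG).as_rotvec()); p1=[.33,.40,.33]; p2=TY+D*.062
print("rot total",np.degrees((R0.inv()*RG).as_rotvec()))
print(delta(p1,a)); print(delta(p2,RG,fake(p1,a)), p2)
E
```

```text
rot total [-10.48363413 -33.93069614 -33.26766526]
(array([-0.7151, -0.6531, -0.5285]), array([-0.1747, -0.5655, -0.5545]))
(array([-0.3935, -0.8883,  0.5371]), array([-0.1747, -0.5655, -0.5545])) [0.45585    0.17779594 0.22128743]
```

```bash
r1='{"slide":[-0.715,-0.653,-0.53],"angular":[-0.175,-0.565,-0.555],"claw":0.4}'
python3 -m inch '[{"slide":[-0.2,-0.2,-0.3],"angular":[0,0,0],"claw":0.4},{"slide":[-0.715,-0.653,-0.53],"angular":[-0.175,-0.565,-0.555],"claw":0.4},{"slide":[-0.715,-0.653,-0.53],"angular":[-0.175,-0.565,-0.555],"claw":0.4},{"slide":[-0.715,-0.653,-0.53],"angular":[-0.175,-0.565,-0.555],"claw":0.4},{"slide":[-0.715,-0.653,-0.53],"angular":[-0.175,-0.565,-0.555],"claw":0.4},{"slide":[-0.715,-0.653,-0.53],"angular":[-0.175,-0.565,-0.555],"claw":0.4},{"slide":[-0.715,-0.653,-0.53],"angular":[-0.175,-0.565,-0.555],"claw":0.4},{"slide":[-0.715,-0.653,-0.53],"angular":[-0.175,-0.565,-0.555],"claw":0.4},{"slide":[-0.715,-0.653,-0.53],"angular":[-0.175,-0.565,-0.555],"claw":0.4}]'
python3 -c "
from h import *
print(delta(TY+D*.062,RG))"
```

```text
time: 2.5
position: [0.329, 0.4008, 0.3296]
tool_rot: [0.061, 2.835, 0.057]
ft_force: [0.6, -0.5, 0.4]
grip_width: 0.699
grip_force: 0.0
(array([-0.3968, -0.8923,  0.5364]), array([-0.1738, -0.5678, -0.5507]))
```

```bash

python3 -m inch '[{"slide":[-0.397,-0.892,0.536],"angular":[-0.174,-0.568,-0.551],"claw":0.4},{"slide":[-0.397,-0.892,0.536],"angular":[-0.174,-0.568,-0.551],"claw":0.4},{"slide":[-0.397,-0.892,0.536],"angular":[-0.174,-0.568,-0.551],"claw":0.4},{"slide":[-0.397,-0.892,0.536],"angular":[-0.174,-0.568,-0.551],"claw":0.4},{"slide":[-0.397,-0.892,0.536],"angular":[-0.174,-0.568,-0.551],"claw":0.4},{"slide":[-0.397,-0.892,0.536],"angular":[-0.174,-0.568,-0.551],"claw":0.4},{"slide":[-0.397,-0.892,0.536],"angular":[-0.174,-0.568,-0.551],"claw":0.4},{"slide":[-0.397,-0.892,0.536],"angular":[-0.174,-0.568,-0.551],"claw":0.4}]'
python3 - <<'E'
from h import *
s=ctrl.get_state(); im=ctrl.get_image("wrist"); save(im,"w1"); np.savez("w1",pos=s["position"],rot=s["tool_rot"],**im)
print(im["camera_matrix"],np.round(im["tool_from_camera"],3), im["depth"].min(),im["depth"].max(), delta(TY+D*.062,RG),s["joint_positions"])
E
```

```text
time: 3.3
position: [0.4217, 0.3017, 0.1821]
tool_rot: [-0.339, 2.582, 0.048]
ft_force: [-2.6, 0.8, -0.2]
grip_width: 0.7
grip_force: 0.0
[[371.64829954   0.         317.72385667]
 [  0.         371.64829954 235.98372635]
 [  0.           0.           1.        ]] [[ 0.001  0.97   0.241  0.065]
 [ 1.    -0.001 -0.    -0.   ]
 [ 0.     0.241 -0.97  -0.186]
 [ 0.     0.     0.     1.   ]] 0.0 1.7287643 (array([-0.0889, -0.4972, -0.1223]), array([-0.0823, -0.1454,  0.0147])) [-0.62005482 -0.29735293 -0.26935159  2.2131989   0.35495435  0.82272973
  0.7463455 ]
```

View pics/w1.png

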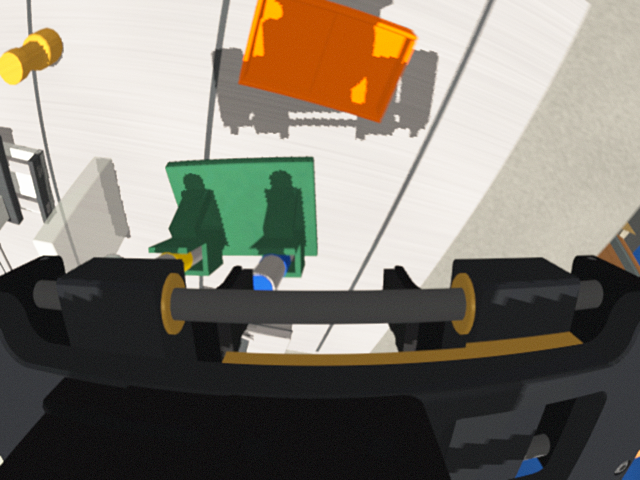

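```bash
cat >> h.py <<'E'
T10=-axis(15,10); RG=rot(T10,YR)
def gp(top,s=.122,back=0.): return top-(.150-s)*D+(.008-back)*T10
E
python3 - <<'E'
from h import *
s=ctrl.get_state(); R0=R.from_rotvec(s["tool_rot"])
p1=[.44,.27,.30]; p2=gp(TY,back=.06)
print(delta(p1,RG)); print(delta(p2,RG,fake(p1,RG)), p2)
print(delta(gp(TY),RG,fake(p2,RG)))
E
```

```text
(array([-0.281 , -0.1371, -0.3917]), array([-0.084 ,  0.6878, -0.0035]))
(array([-0.0638, -0.3727,  0.4224]), array([0., 0., 0.])) [0.49699088 0.18881961 0.19877375]
(array([-0.  , -0.  ,  0.24]), array([0., 0., 0.]))
```

```bash

python3 -m inch '[{"slide":[0,0,-0.2],"angular":[0,0,0],"claw":0.4},{"slide":[-0.1,0,-0.392],"angular":[-0.084,0.3,-0.003],"claw":0.4},{"slide":[-0.281,-0.137,-0.392],"angular":[-0.084,0.688,-0.003],"claw":0.4},{"slide":[-0.281,-0.137,-0.392],"angular":[-0.084,0.688,-0.003],"claw":0.4},{"slide":[-0.281,-0.137,-0.392],"angular":[-0.084,0.688,-0.003],"claw":0.4},{"slide":[-0.281,-0.137,-0.392],"angular":[-0.084,0.688,-0.003],"claw":0.4},{"slide":[-0.281,-0.137,-0.392],"angular":[-0.084,0.688,-0.003],"claw":0.4}]'
python3 -c "
from h import *
print(delta(gp(TY,back=.06),RG))"
```

```text
time: 4.05
position: [0.4385, 0.2727, 0.3033]
tool_rot: [-0.388, 2.938, 0.033]
ft_force: [-0.1, 0.7, -0.1]
grip_width: 0.703
grip_force: 0.0
(array([-0.0622, -0.3841,  0.4365]), array([-0.0019,  0.0084,  0.0019]))
```

```bash

python3 -m inch '[{"slide":[-0.062,-0.384,0.2],"angular":[0,0,0],"claw":0.4},{"slide":[-0.062,-0.384,0.3],"angular":[0,0.008,0],"claw":0.4},{"slide":[-0.062,-0.384,0.436],"angular":[0,0.008,0],"claw":0.4},{"slide":[-0.062,-0.384,0.436],"angular":[0,0.008,0],"claw":0.4},{"slide":[-0.062,-0.384,0.436],"angular":[0,0.008,0],"claw":0.4}]'
python3 - <<'E'
from h import *
s=ctrl.get_state(); im=ctrl.get_image("wrist"); save(im,"w2"); np.savez("w2",pos=s["position"],rot=s["tool_rot"],**im)
print(s["position"],delta(gp(TY),RG),s["joint_positions"].round(2) if hasattr(s["joint_positions"],"round") else s["joint_positions"])
# cylinder points from wrist fisheye
K=im["camera_matrix"];v,u=np.mgrid[:480,:640];x=(u-K[0,2])/K[0,0];y=(v-K[1,2])/K[1,1];r=np.hypot(x,y)+1e-9
t=np.tan(r)/r; d=im["depth"]; P=np.stack([x*t*d,-y*t*d,-d],-1); T=im["tool_from_camera"]; Q=P@T[:3,:3].T+T[:3,3]
hsv=cv2.cvtColor(im["color"],cv2.COLOR_RGB2HSV); m=(hsv[...,0]>17)&(hsv[...,0]<33)&(hsv[...,1]>130)&(d>0)&(abs(Q[...,1])<.03)&(Q[...,2]>-.02)
W=R.from_rotvec(s["tool_rot"]).apply(Q[m])+s["position"]
print(m.sum(),"tool",np.median(Q[m],0).round(4),np.percentile(Q[m],[5,95],axis=0).round(4),"world",np.percentile(W,[5,50,95],axis=0).round(4))
E
```

```text
time: 4.55
position: [0.4967, 0.1885, 0.1989]
tool_rot: [-0.387, 2.944, 0.034]
ft_force: [0.5, 0.5, 0.2]
grip_width: 0.701
grip_force: 0.0
[0.49670636 0.1884829  0.19890959] (array([ 0.0062, -0.0029,  0.2481]), array([0.0021, 0.0055, 0.0011])) [-0.71 -0.08  0.26  1.91  0.06  1.15  1.36]
956 tool [ 0.0061 -0.0002  0.0312] [[-0.0349 -0.0084  0.0275]
 [ 0.0145  0.0082  0.0996]] world [[0.4884 0.1803 0.1068]
 [0.4961 0.1891 0.1665]
 [0.5469 0.2066 0.1716]]
```

View pics/w2.png

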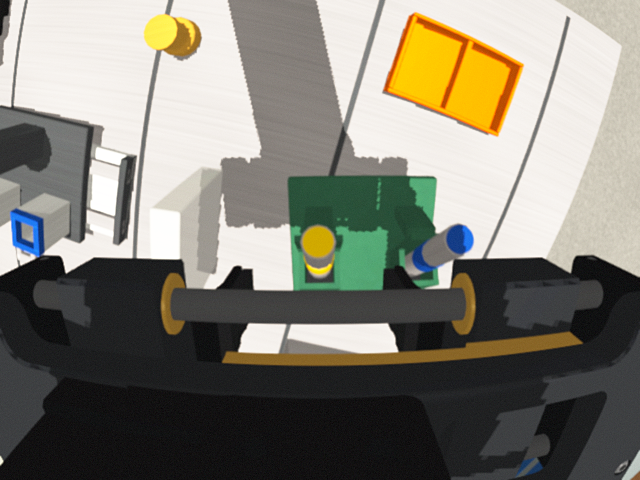

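```bash
cat >> h.py <<'E'
def wcloud(im):
    K=im["camera_matrix"];v,u=np.mgrid[:480,:640];x=(u-K[0,2])/K[0,0];y=(v-K[1,2])/K[1,1];r=np.hypot(x,y)+1e-9
    t=np.tan(r)/r; d=im["depth"]; P=np.stack([x*t*d,-y*t*d,-d],-1); T=im["tool_from_camera"]
    return P@T[:3,:3].T+T[:3,3]
E
python3 - <<'E'
from h import *
im=dict(np.load("w2.npz")); Q=wcloud(im); Rw=R.from_rotvec(im["rot"]); W=Rw.apply(Q.reshape(-1,3)).reshape(Q.shape)+im["pos"]
for v in (228,235,242,249,256,262,268,275): print(v,im["color"][v,318],im["depth"][v,318].round(4),Q[v,318].round(4),W[v,318].round(4))
print([W[242,c].round(3).tolist() for c in (303,310,326,334)])
print("exp top in tool",Rw.inv().apply(TY-im["pos"]).round(4))
for n,uv in dict(rackbase=(360,200),plate=(540,200),tray=(480,90),bluedot=(460,240)).items(): print(n,W[uv[1],uv[0]].round(4))
E
```

```text
228 [206 167   0] 0.225 [ 0.0153 -0.0002  0.0335] [0.4878 0.1859 0.1633]
235 [211 172   0] 0.2241 [ 0.0114 -0.0002  0.0315] [0.4912 0.1868 0.1659]
242 [208 169   0] 0.2247 [ 0.0071 -0.0002  0.0311] [0.4952 0.1878 0.167 ]
249 [206 168   0] 0.2239 [ 0.0032 -0.0002  0.0294] [0.4986 0.1888 0.1694]
256 [201 162  37] 0.2225 [-0.0004 -0.0002  0.027 ] [0.5017 0.1896 0.1724]
262 [122 118 111] 0.2391 [-0.0091 -0.0002  0.0419] [0.5124 0.1925 0.1592]
268 [184 160 113] 0.2686 [-0.0224 -0.0002  0.069 ] [0.5296 0.1971 0.1348]
275 [206 187 158] 0.3297 [-4.830e-02 -1.000e-04  1.255e-01] [0.5637 0.2063 0.0836]
[[0.498, 0.179, 0.167], [0.497, 0.183, 0.166], [0.493, 0.192, 0.168], [0.492, 0.197, 0.167]]
exp top in tool [0.0115 0.0002 0.0268]
rackbase [0.5053 0.2339 0.0208]
plate [0.448  0.4421 0.0091]
tray [0.3615 0.3196 0.0124]
bluedot [0.47   0.2735 0.169 ]
```

```bash
sed -i 's/^def fake/TY=TY-.004*D; TB=TB-.004*D\ndef fake/' h.py
python3 -c "
from h import *
print(delta(gp(TY),RG))"
```

```text
(array([-0.0005, -0.0029,  0.2626]), array([0.0021, 0.0055, 0.0011]))
```

```bash

python3 -m inch '[{"slide":[0,-0.003,0.1],"angular":[0,0.006,0],"claw":0.4},{"slide":[0,-0.003,0.2],"angular":[0,0.006,0],"claw":0.4},{"slide":[0,-0.003,0.263],"angular":[0,0.006,0],"claw":0.4},{"slide":[0,-0.003,0.263],"angular":[0,0.006,0],"claw":0.4},{"slide":[0,-0.003,0.263],"angular":[0,0.006,0],"claw":-0.3},{"slide":[0,-0.003,0.263],"angular":[0,0.006,0],"claw":-1},{"slide":[0,-0.003,0.263],"angular":[0,0.006,0],"claw":-1},{"slide":[0,-0.003,0.263],"angular":[0,0.006,0],"claw":-1},{"slide":[0,-0.003,0.263],"angular":[0,0.006,0],"claw":-1},{"slide":[0,-0.003,0.263],"angular":[0,0.006,0],"claw":-1}]' 45
python3 - <<'E'
from h import *
s=ctrl.get_state(); print(s["grip_width"]*87,s["grip_force"],s["ft_force"])
R0=R.from_rotvec(s["tool_rot"]); print("draw 0.11 along D:",delta(s["position"]+.11*D,R0), "z",(s["position"]+.11*D))
E
```

```text
time: 5.6
position: [0.5104, 0.1906, 0.1364]
tool_rot: [-0.385, 2.943, 0.035]
ft_force: [0.1, 0.6, 0.4]
grip_width: 0.243
grip_force: 0.9
21.110926451834995 0.9428443234330737 [0.09209246 0.63243846 0.35253106]
draw 0.11 along D: (array([ 1.857e-01, -1.000e-04, -3.989e-01]), array([0., 0., 0.])) z [0.44948849 0.17427096 0.22647746]
```

```bash

python3 -m inch '[{"slide":[0,0,0],"angular":[0,0,0],"claw":-1},{"slide":[0,0,0],"angular":[0,0,0],"claw":-1},{"slide":[0.019,0,-0.04],"angular":[0,0,0],"claw":-1},{"slide":[0.047,0,-0.1],"angular":[0,0,0],"claw":-1}]' 45
python3 -m inch '[{"slide":[0.035,0,-0.075],"angular":[0,0,0],"claw":-1},{"slide":[0.07,0,-0.15],"angular":[0,0,0],"claw":-1},{"slide":[0.105,0,-0.225],"angular":[0,0,0],"claw":-1},{"slide":[0.139,0,-0.299],"angular":[0,0,0],"claw":-1},{"slide":[0.139,0,-0.299],"angular":[0,0,0],"claw":-1}]'
python3 - <<'E'
from h import *
s=ctrl.get_state(); print(s["grip_width"]*87,s["joint_positions"])
im=ctrl.get_image("side"); save(im,"s2"); im=ctrl.get_image("wrist"); save(im,"w3")
a=cv2.imread("pics/s2.png")[100:300,180:440]; b=cv2.imread("pics/w3.png")[100:360,120:520]
cv2.imwrite("pics/v2.png",np.hstack([cv2.resize(a,(430,330)),cv2.resize(b,(370,330))]))
E
```

```text
time: 6.0
position: [0.4943, 0.1856, 0.158]
tool_rot: [-0.385, 2.945, 0.032]
ft_force: [2.4, 0.7, -2.5]
grip_width: 0.213
grip_force: 45.0
time: 6.5
position: [0.4484, 0.1739, 0.228]
tool_rot: [-0.385, 2.942, 0.036]
ft_force: [-0.3, 0.2, -4.5]
grip_width: 0.214
grip_force: 44.9
18.581578080730065 [-0.71514617 -0.21695126  0.22691634  1.95984347  0.09214258  1.22285483
  1.31775164]
```

View pics/v2.png

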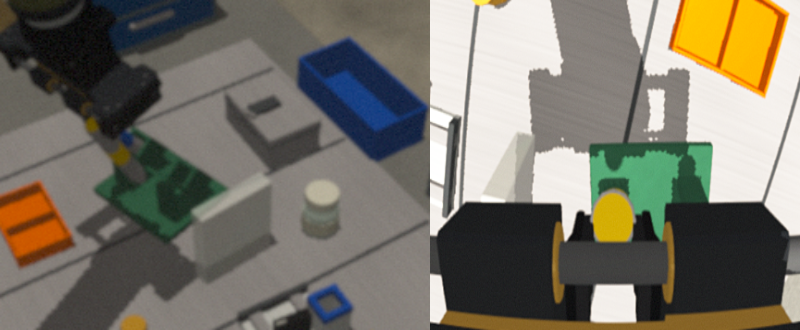

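```bash
cat >> h.py <<'E'
th=np.radians(2.9); XS=np.array([np.cos(th),-np.sin(th),0])
RU=rot(-np.array([0,0,1])*np.cos(np.radians(25))-XS*np.sin(np.radians(25)),YS)  # rod (25 deg off tool axis) upright
PB=np.array([.5897,-.0937,.1025]); PY=np.array([.5865,-.1733,.1025])
def up(pocket,bottom,s=.122): # TCP with the rod's nozzle end at height bottom
    return np.array([pocket[0],pocket[1],bottom+s])+.008*RU.as_matrix()[:,2]
E
python3 - <<'E'
from h import *
s=ctrl.get_state(); R0=R.from_rotvec(s["tool_rot"])
print("rod in RU",RU.apply(RG.inv().apply(D)).round(3))
rv=(R0.inv()*RU).as_rotvec(); print(np.degrees(rv))
H=R0*R.from_rotvec(rv/2); p1=np.array([.49,.13,.33]); p2=np.array([.55,-.03,.34]); p3=up(PY,.15)
print(delta(p1,H)); print(delta(p2,RU,fake(p1,H))); print(delta(p3,RU,fake(p2,RU)),p3)
E
```

```text
rod in RU [0. 0. 1.]
[-2.3389001  34.6763131  17.92799599]
(array([-0.1845, -0.2112, -0.3913]), array([-0.039 ,  0.5779,  0.2988]))
(array([-0.163 , -0.6604, -0.078 ]), array([-0.039 ,  0.5779,  0.2988]))
(array([-0.2734, -0.5651,  0.2046]), array([-0., -0., -0.])) [ 0.58312338 -0.17312895  0.26474954]
```

```bash

python3 -m inch '[{"slide":[0.02,0,-0.15],"angular":[0,0,0],"claw":-1},{"slide":[-0.05,-0.05,-0.3],"angular":[-0.01,0.15,0.07],"claw":-1},{"slide":[-0.1,-0.12,-0.391],"angular":[-0.02,0.35,0.18],"claw":-1},{"slide":[-0.185,-0.211,-0.391],"angular":[-0.039,0.578,0.299],"claw":-1},{"slide":[-0.185,-0.211,-0.391],"angular":[-0.039,0.578,0.299],"claw":-1},{"slide":[-0.185,-0.211,-0.391],"angular":[-0.039,0.578,0.299],"claw":-1}]'
python3 -m inch '[{"slide":[-0.03,-0.12,-0.015],"angular":[-0.007,0.1,0.05],"claw":-1},{"slide":[-0.06,-0.25,-0.03],"angular":[-0.015,0.22,0.12],"claw":-1},{"slide":[-0.1,-0.4,-0.05],"angular":[-0.023,0.35,0.18],"claw":-1},{"slide":[-0.13,-0.55,-0.065],"angular":[-0.03,0.46,0.24],"claw":-1},{"slide":[-0.163,-0.66,-0.078],"angular":[-0.039,0.578,0.299],"claw":-1},{"slide":[-0.163,-0.66,-0.078],"angular":[-0.039,0.578,0.299],"claw":-1}]'
python3 -c "
from h import *
s=ctrl.get_state();print(delta(up(PY,.15),RU,s),s['joint_positions'],s['grip_force'])"
```

```text
time: 7.2
position: [0.4918, 0.1299, 0.3261]
tool_rot: [0.155, -2.999, -0.019]
ft_force: [-1.5, -0.4, -2.9]
grip_width: 0.212
grip_force: 45.0
time: 7.8
position: [0.5504, -0.0334, 0.3378]
tool_rot: [-0.078, -2.706, -0.014]
ft_force: [0.1, 1.1, -5.2]
grip_width: 0.217
grip_force: 45.0
(array([-0.2711, -0.5499,  0.198 ]), array([ 0.001 ,  0.0042, -0.0135])) [-0.11246201  0.4535286   0.21306622  1.07977315 -0.08174979  2.05103957
  1.59129781] 44.989707791246474
```

```bash

python3 -m inch '[{"slide":[-0.07,-0.14,0.04],"angular":[0,0.004,-0.013],"claw":-1},{"slide":[-0.15,-0.3,0.1],"angular":[0,0.004,-0.013],"claw":-1},{"slide":[-0.22,-0.45,0.16],"angular":[0,0.004,-0.013],"claw":-1},{"slide":[-0.271,-0.55,0.198],"angular":[0,0.004,-0.013],"claw":-1},{"slide":[-0.271,-0.55,0.198],"angular":[0,0.004,-0.013],"claw":-1},{"slide":[-0.271,-0.55,0.198],"angular":[0,0.004,-0.013],"claw":-1}]'
cat > rod.py <<'E'
from h import *
import sys
from scipy.optimize import least_squares
# position and lean of the held rod, and both pocket rims, from the fixed cameras
px,py=float(sys.argv[1]),float(sys.argv[2]); z0,z1=float(sys.argv[3]),float(sys.argv[4])
s=ctrl.get_state(); print("tcp",np.round(s["position"],4),"j",np.round(s["joint_positions"],2))
for c in("top","side"):
    im=ctrl.get_image(c); save(im,c+"_r"); P=cloud(im); ok=im["depth"]>0; hsv=cv2.cvtColor(im["color"],cv2.COLOR_RGB2HSV)
    H,S=hsv[...,0],hsv[...,1]
    for n,m in(("blue",(H>100)&(H<130)&(S>130)),("yellow",(H>17)&(H<33)&(S>130))):
        Q=P[ok&m&(P[...,2]>.09)&(P[...,2]<.112)&(P[...,0]>.55)&(P[...,0]<.63)&(P[...,1]<-.06)&(P[...,1]>-.21)]
        if len(Q)>80: r=cv2.minAreaRect((Q[:,:2]*1000).astype(np.float32)); print(c,n,"rim",np.round(r[0],1),np.round(r[1],1),len(Q))
    m=ok&(np.hypot(P[...,0]-px,P[...,1]-py)<.03)&(P[...,2]>z0)&(P[...,2]<z1); q=P[m]
    if len(q)<15: print(c,"rod pts",len(q)); continue
    def f(x): d=np.array([x[2],x[3],1]);d/=np.linalg.norm(d); v=q-[x[0],x[1],(z0+z1)/2]; return np.linalg.norm(v-np.outer(v@d,d),axis=1)-.011
    x=least_squares(f,[px,py,0,0],loss="soft_l1",f_scale=.002); zz=np.percentile(q[:,2],[2,98])
    print(c,"rod at zmid",x.x[:2].round(4),"lean x,y deg",np.degrees(x.x[2:]).round(1),"n",len(q),"rms",np.sqrt(np.mean(x.fun**2)).round(4),"z",zz.round(3))
E
python3 rod.py .5865 -.1733 .14 .235
python3 - <<'E'
import cv2,numpy as np
a=cv2.imread("pics/top_r.png")[180:320,300:480]; b=cv2.imread("pics/side_r.png")[200:400,280:500]
cv2.imwrite("pics/v3.png",np.hstack([cv2.resize(a,(400,311)),cv2.resize(b,(342,311))]))
E
```

```text
time: 8.4
position: [0.5832, -0.1683, 0.266]
tool_rot: [-0.059, -2.706, -0.02]
ft_force: [-0.5, 0.4, -3.2]
grip_width: 0.214
grip_force: 45.0
tcp [ 0.5832 -0.1683  0.266 ] j [ 0.05  0.59  0.26  1.04 -0.04  1.96  1.82]
top blue rim [590.6 -94.4] [39.7 40.5] 213
top rod pts 0
side blue rim [587.8 -94.7] [37.4 38.1] 167
side yellow rim [ 585.8 -171.4] [43.4 41.8] 353
side rod at zmid [ 0.5829 -0.1641] lean x,y deg [-0.1 -2.7] n 322 rms 0.0011 z [0.153 0.233]
```

View pics/v3.png

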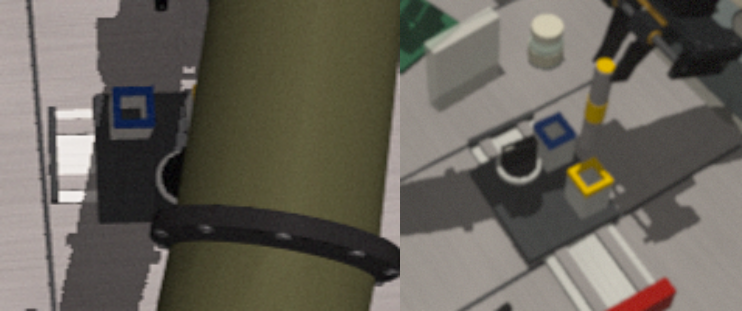

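```bash
cat > wr.py <<'E'
from h import *
import sys
from scipy.optimize import least_squares
px,py=float(sys.argv[1]),float(sys.argv[2]); z0,z1=float(sys.argv[3]),float(sys.argv[4])
s=ctrl.get_state(); im=ctrl.get_image("wrist"); save(im,"wr"); W=R.from_rotvec(s["tool_rot"]).apply(wcloud(im).reshape(-1,3)).reshape(480,640,3)+s["position"]
np.savez("wr",W=W,col=im["color"])
P=W; ok=im["depth"]>0; hsv=cv2.cvtColor(im["color"],cv2.COLOR_RGB2HSV); H,S=hsv[...,0],hsv[...,1]
for n,m in(("blue",(H>100)&(H<130)&(S>130)),("yellow",(H>17)&(H<33)&(S>130))):
    Q=P[ok&m&(P[...,2]>.09)&(P[...,2]<.112)&(P[...,0]>.54)&(P[...,0]<.64)&(P[...,1]<-.06)&(P[...,1]>-.21)]
    if len(Q)>40: r=cv2.minAreaRect((Q[:,:2]*1000).astype(np.float32)); print(n,"rim",np.round(r[0],1),np.round(r[1],1),round(r[2],1),len(Q),"z",np.median(Q[:,2]).round(4))
q=P[ok&(np.hypot(P[...,0]-px,P[...,1]-py)<.022)&(P[...,2]>z0)&(P[...,2]<z1)]
def f(x): d=np.array([x[2],x[3],1]);d/=np.linalg.norm(d); v=q-[x[0],x[1],z0]; return np.linalg.norm(v-np.outer(v@d,d),axis=1)-.011
x=least_squares(f,[px,py,0,0],loss="soft_l1",f_scale=.002)
print("wrist rod at z0",x.x[:2].round(4),"lean",np.degrees(x.x[2:]).round(1),len(q),"rms",np.sqrt(np.mean(x.fun**2)).round(4),np.percentile(q[:,2],[2,98]).round(3))
print(np.round(s["position"],4), "tool y",R.from_rotvec(s["tool_rot"]).as_matrix()[:,1].round(3))
E
python3 -m inch '[{"slide":[0,-0.018,0],"angular":[0,0,0],"claw":-1},{"slide":[0,-0.018,0],"angular":[0,0,0],"claw":-1}]'
python3 rod.py .5835 -.169 .155 .235; python3 wr.py .5865 -.1733 .155 .225
```

```text
time: 8.7
position: [0.5835, -0.1731, 0.2666]
tool_rot: [-0.058, -2.707, -0.017]
ft_force: [-0.4, 0.1, -3.0]
grip_width: 0.211
grip_force: 45.0
tcp [ 0.5835 -0.1731  0.2666] j [ 0.06  0.59  0.26  1.03 -0.04  1.96  1.82]
top blue rim [591.  -94.4] [39.6 40.8] 207
top rod pts 0
side blue rim [587.6 -94.2] [36.4 38. ] 161
side yellow rim [ 585.9 -171.9] [42.5 42.4] 357
side rod at zmid [ 0.583  -0.1707] lean x,y deg [ 0.5 -2.3] n 312 rms 0.001 z [0.159 0.234]
  return _methods._mean(a, axis=axis, dtype=dtype,
  ret = ret.dtype.type(ret / rcount)
Traceback (most recent call last):
  File "wr.py", line 14, in <module>
    print("wrist rod at z0",x.x[:2].round(4),"lean",np.degrees(x.x[2:]).round(1),len(q),"rms",np.sqrt(np.mean(x.fun**2)).round(4),np.percentile(q[:,2],[2,98]).round(3))
                                                                                                                                  ~~~~~~~~~~~~~^^^^^^^^^^^^^^^
IndexError: index -1 is out of bounds for axis 0 with size 0
```

View pics/wr.png

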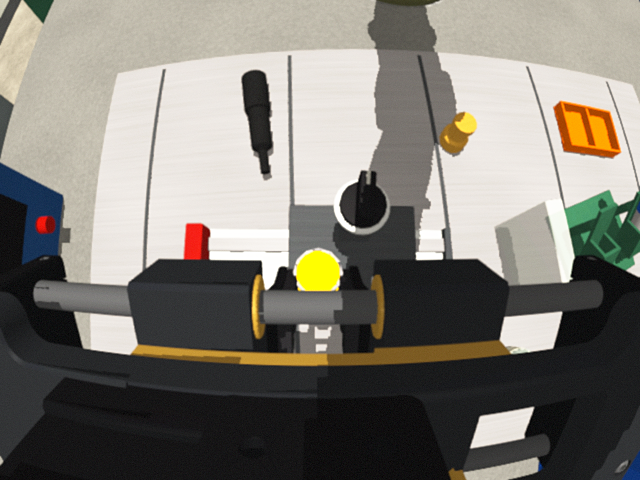

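```bash
cat > edge.py <<'E'
from h import *
import sys
# pocket rims by ray-plane intersection; rod midline in the side picture
def ray(im,u,v):
    K=im["camera_matrix"];E=im["extrinsics"]; d=np.stack([(u-K[0,2])/K[0,0],-(v-K[1,2])/K[1,1],-np.ones(len(u))],-1)
    return E[:3,3],d@E[:3,:3].T
def onz(im,u,v,z): o,d=ray(im,np.asarray(u,float),np.asarray(v,float)); return o+d*((z-o[2])/d[:,2])[:,None]
def rims(c,im,zr=.1025):
    hsv=cv2.cvtColor(im["color"],cv2.COLOR_RGB2HSV); H,S,V=cv2.split(hsv); P=cloud(im)
    for n,m in(("blue",(H>100)&(H<130)&(S>120)),("yellow",(H>17)&(H<33)&(S>120))):
        m=m&(P[...,2]>.092)&(P[...,2]<.112)&(P[...,0]>.55)&(P[...,0]<.63)&(P[...,1]<-.05)&(P[...,1]>-.22)
        v,u=np.nonzero(m)
        if len(u)<60: continue
        q=onz(im,u,v,zr)[:,:2]; r=cv2.minAreaRect((q*1000).astype(np.float32)); print(c,n,np.round(r[0],1),np.round(r[1],1),round(r[2],1))
def rod(px,py,z0,z1):
    im=ctrl.get_image("side"); rims("side",im); P=cloud(im); A=[]
    m=(im["depth"]>0)&(np.hypot(P[...,0]-px,P[...,1]-py)<.03)&(P[...,2]>z0-.012)&(P[...,2]<z1+.012)
    for v in range(480):
        u=np.nonzero(m[v])[0]
        if 8<len(u)<25: A.append((u.mean(),v,np.median(P[v,u,2]),len(u)))
    A=np.array(A); cx=im["extrinsics"][:2,0]/np.linalg.norm(im["extrinsics"][:2,0])
    z=A[:,2]-0.0; q=onz1=np.array([onz(im,[a],[b],zz)[0] for a,b,zz in zip(A[:,0],A[:,1],z)])
    t=q[:,:2]@cx; k=(z>z0)&(z<z1); pf=np.polyfit(z[k],t[k],1); print("rows",k.sum(),"width px",np.median(A[k,3]),"camx pos at z0",(np.polyval(pf,z0)*1000).round(1),"lean deg",np.degrees(pf[0]).round(2),"resid",np.std(t[k]-np.polyval(pf,z[k])).round(4))
    return cx
if __name__=="__main__":
    for c in("top","side"): rims(c+"0",dict(np.load(c+"0.npz")))
    a=[float(x) for x in sys.argv[1:5]]; cx=rod(*a); print("camx dir",cx.round(3))
    for n,p in(("PB",PB),("PY",PY)): print(n,(cx@p[:2]*1000).round(1))
E
python3 edge.py .583 -.170 .16 .23
```

```text
top0 blue [590.2 -94.4] [39.9 40.6] 85.5
top0 yellow [ 586.2 -174.1] [41.3 40.7] 85.5
side0 blue [587.8 -94.6] [41.  40.8] 88.2
side0 yellow [ 583.9 -173.6] [44.2 44.3] 86.8
side blue [587.1 -95.8] [39.1 38.5] 87.1
side yellow [ 583.8 -173.7] [44.4 44. ] 87.8
rows 21 width px 13.0 camx pos at z0 582.6 lean deg 0.69 resid 0.0005
camx dir [ 0.847 -0.532]
PB 549.3
PY 588.9
```

```bash
python3 -c "
from h import *
s=ctrl.get_state();R0=R.from_rotvec(s['tool_rot'])
print(delta(np.array([.5835,-.1731,.2665])+[.0032,-.0006,-.02],R.from_rotvec([np.radians(-1.5),0,0])*R0))"
```

```text
(array([-0.0444, -0.0028,  0.0644]), array([ 0.0453, -0.0022,  0.0211]))
```

```bash

python3 -m inch '[{"slide":[-0.022,-0.001,0.032],"angular":[0.045,-0.002,0.021],"claw":-1},{"slide":[-0.044,-0.003,0.064],"angular":[0.045,-0.002,0.021],"claw":-1},{"slide":[-0.044,-0.003,0.064],"angular":[0.045,-0.002,0.021],"claw":-1},{"slide":[-0.044,-0.003,0.064],"angular":[0.045,-0.002,0.021],"claw":-1}]'
python3 rod.py .586 -.173 .135 .215; python3 edge.py .586 -.173 .14 .21
```

```text
time: 9.3
position: [0.5861, -0.1739, 0.2457]
tool_rot: [-0.067, -2.703, 0.017]
ft_force: [-0.6, -0.4, -2.8]
grip_width: 0.214
grip_force: 45.0
tcp [ 0.5861 -0.1739  0.2457] j [ 0.04  0.6   0.26  1.06 -0.02  1.92  1.81]
top blue rim [590.5 -94.4] [39.4 40.6] 209
top rod pts 0
side blue rim [587.3 -94.2] [37.  37.4] 168
side yellow rim [ 585.  -171.5] [42.2 41.4] 314
side rod at zmid [ 0.586  -0.1736] lean x,y deg [ 0.6 -0.6] n 304 rms 0.001 z [0.14  0.214]
top0 blue [590.2 -94.4] [39.9 40.6] 85.5
top0 yellow [ 586.2 -174.1] [41.3 40.7] 85.5
side0 blue [587.8 -94.6] [41.  40.8] 88.2
side0 yellow [ 583.9 -173.6] [44.2 44.3] 86.8
side blue [587.1 -95.5] [39.1 38.3] 88.2
side yellow [ 584. -174.] [45.  43.8] 87.6
rows 21 width px 12.0 camx pos at z0 587.8 lean deg -0.27 resid 0.0003
camx dir [ 0.847 -0.532]
PB 549.3
PY 588.9
```

```bash
python3 -c "
from h import *
s=ctrl.get_state();R0=R.from_rotvec(s['tool_rot'])
for t in ([.5866,-.1738,.2357],[.5866,-.1738,.2057]): print(delta(t,R0))"
```

```text
(array([-0.0185,  0.0033,  0.0401]), array([0., 0., 0.]))
(array([-0.069 ,  0.0061,  0.1489]), array([0., 0., 0.]))
```

```bash

python3 -m inch '[{"slide":[-0.017,0.001,0.036],"angular":[0,0,0],"claw":-1},{"slide":[-0.034,0.002,0.073],"angular":[0,0,0],"claw":-1},{"slide":[-0.043,0.003,0.091],"angular":[0,0,0],"claw":-1},{"slide":[-0.051,0.003,0.109],"angular":[0,0,0],"claw":-1},{"slide":[-0.059,0.004,0.127],"angular":[0,0,0],"claw":-1},{"slide":[-0.068,0.004,0.145],"angular":[0,0,0],"claw":-1}]'
python3 -m inch '[{"slide":[-0.008,0,0.018],"angular":[0,0,0],"claw":-1},{"slide":[-0.017,0,0.036],"angular":[0,0,0],"claw":-1}]'
```

```text
time: 10.05
position: [0.5867, -0.174, 0.2061]
tool_rot: [-0.067, -2.706, 0.018]
ft_force: [0.1, -0.2, -3.0]
grip_width: 0.214
grip_force: 45.0
time: 10.25
position: [0.5868, -0.1743, 0.1962]
tool_rot: [-0.067, -2.706, 0.018]
ft_force: [-0.7, 0.1, -4.3]
grip_width: 0.213
grip_force: 45.0
```

```bash

python3 -m inch '[{"slide":[-0.008,0,0.018],"angular":[0,0,0],"claw":-1},{"slide":[-0.017,0.001,0.036],"angular":[0,0,0],"claw":-1},{"slide":[-0.025,0.001,0.054],"angular":[0,0,0],"claw":-1}]'
python3 -m inch '[{"slide":[-0.008,0,0.018],"angular":[0,0,0],"claw":-1},{"slide":[-0.017,0.001,0.036],"angular":[0,0,0],"claw":-1}]'
python3 -m inch '[{"slide":[-0.004,0,0.009],"angular":[0,0,0],"claw":-1},{"slide":[-0.008,0,0.018],"angular":[0,0,0],"claw":-1}]'

```

```text
time: 10.55
position: [0.5867, -0.1743, 0.1812]
tool_rot: [-0.067, -2.706, 0.017]
ft_force: [-0.4, 0.3, -3.7]
grip_width: 0.212
grip_force: 45.0
time: 10.75
position: [0.5868, -0.1743, 0.1713]
tool_rot: [-0.067, -2.706, 0.017]
ft_force: [0.0, -0.1, -3.9]
grip_width: 0.214
grip_force: 45.0
time: 10.95
position: [0.5866, -0.1744, 0.1665]
tool_rot: [-0.067, -2.705, 0.017]
ft_force: [0.6, -0.0, -4.3]
grip_width: 0.216
grip_force: 45.0
```

```bash

python3 -m inch '[{"slide":[-0.003,0,0.007],"angular":[0,0,0],"claw":-1},{"slide":[-0.006,0,0.013],"angular":[0,0,0],"claw":-1}]' | grep -E 'position|ft_'
python3 -m inch '[{"slide":[-0.0017,0,0.0036],"angular":[0,0,0],"claw":-1},{"slide":[-0.0034,0,0.0072],"angular":[0,0,0],"claw":-1}]'| grep -E 'position|ft_'
```

```text
position: [0.5867, -0.1745, 0.1631]
ft_force: [0.5, -0.2, -3.5]
position: [0.5867, -0.1745, 0.1612]
ft_force: [0.8, -0.7, -3.7]
```

```bash

python3 -m inch '[{"slide":[-0.0017,0,0.0036],"angular":[0,0,0],"claw":-1},{"slide":[-0.0034,0,0.0072],"angular":[0,0,0],"claw":-1}]'| grep -E 'position|ft_'
python3 rod.py .587 -.174 .11 .16
```

```text
position: [0.5867, -0.1746, 0.1592]
ft_force: [-1.1, 0.7, -4.6]
tcp [ 0.5867 -0.1746  0.1592] j [ 0.04  0.63  0.25  1.18 -0.03  1.77  1.8 ]
top blue rim [590.8 -94.5] [39.3 40.6] 213
top rod pts 0
side blue rim [588.  -94.6] [38.6 38.7] 164
side yellow rim [ 585.6 -172.4] [42.5 41.6] 299
side rod at zmid [ 0.5873 -0.1736] lean x,y deg [3.  0.5] n 206 rms 0.0009 z [0.111 0.159]
```

```bash

python3 -m inch '[{"slide":[-0.0017,0,0.0036],"angular":[0,0,0],"claw":-1},{"slide":[-0.0034,0,0.0072],"angular":[0,0,0],"claw":-1}]'| grep -E 'position|ft_'
python3 -m inch '[{"slide":[-0.0017,0,0.0036],"angular":[0,0,0],"claw":-1},{"slide":[-0.0017,0,0.0036],"angular":[0,0,0],"claw":-1}]'| grep -E 'position|ft_'
```

```text
position: [0.5867, -0.1748, 0.1581]
ft_force: [-0.3, 0.4, 3.0]
position: [0.587, -0.1749, 0.1581]
ft_force: [0.6, 0.1, 5.1]
```

```bash

python3 -m inch '[{"slide":[-0.0017,0,0.0036],"angular":[0,0,0],"claw":-1},{"slide":[-0.0017,0,0.0036],"angular":[0,0,0],"claw":-1}]'| grep -E 'position|ft_'
```

```text
position: [0.5871, -0.1751, 0.158]
ft_force: [0.2, 0.6, 7.6]
```

```bash

python3 -m inch '[{"slide":[0.003,0,-0.006],"angular":[0,0,0],"claw":-1},{"slide":[0.003,0,-0.006],"angular":[0,0,0],"claw":0.1},{"slide":[0.003,0,-0.006],"angular":[0,0,0],"claw":0.1},{"slide":[0.003,0,-0.006],"angular":[0,0,0],"claw":0.1},{"slide":[0.003,0,-0.006],"angular":[0,0,0],"claw":0.1}]'
python3 -m inch '[{"slide":[0,0,-0.1],"angular":[0,0,0],"claw":0.1},{"slide":[0,0,-0.25],"angular":[0,0,0],"claw":0.1},{"slide":[0,0,-0.4],"angular":[0,0,0],"claw":0.1},{"slide":[0,0,-0.5],"angular":[0,0,0],"claw":0.1},{"slide":[0,0,-0.5],"angular":[0,0,0],"claw":0.1}]'
python3 - <<'E'
from h import *
s=ctrl.get_state(); print(s["joint_positions"]); R0=R.from_rotvec(s["tool_rot"])
rv=(R0.inv()*RG).as_rotvec(); H=R0*R.from_rotvec(rv/2); p1=np.array([.54,.08,.33]); p2=gp(TB,back=.07)
print(delta(p1,H)); print(delta(p2,RG,fake(p1,H)), p2)
im=ctrl.get_image("side"); P=cloud(im)
m=(P[...,2]>.11)&(np.hypot(P[...,0]-.586,P[...,1]+.174)<.025); print("rod top z",np.percentile(P[m][:,2],[90,98]),P[m].mean(0))
E
```

```text
time: 12.75
position: [0.5865, -0.1747, 0.1564]
tool_rot: [-0.067, -2.705, 0.017]
ft_force: [-0.4, 0.5, -0.2]
grip_width: 0.488
grip_force: 0.0
time: 13.25
position: [0.6414, -0.1747, 0.2729]
tool_rot: [-0.067, -2.711, 0.02]
ft_force: [1.7, -0.4, 0.1]
grip_width: 0.551
grip_force: 0.0
[ 0.06388212  0.73502552  0.26453496  0.7898215  -0.05581714  2.04739799
  1.80551763]
(array([ 0.5142,  0.994 , -0.0424]), array([ 0.0146, -0.5755, -0.297 ]))
(array([0.1181, 0.7993, 0.527 ]), array([ 0.0146, -0.5755, -0.297 ])) [0.4726297  0.27516399 0.20534522]
rod top z [0.63691132 0.64227947] [ 0.58737236 -0.16340939  0.49522457]
```

```bash

python3 -m inch '[{"slide":[0.1,0.15,-0.2],"angular":[0,-0.08,-0.04],"claw":0.4},{"slide":[0.2,0.35,-0.2],"angular":[0.003,-0.2,-0.1],"claw":0.4},{"slide":[0.3,0.55,-0.15],"angular":[0.007,-0.35,-0.18],"claw":0.4},{"slide":[0.4,0.75,-0.1],"angular":[0.01,-0.45,-0.25],"claw":0.4},{"slide":[0.514,0.994,-0.042],"angular":[0.015,-0.575,-0.297],"claw":0.4},{"slide":[0.514,0.994,-0.042],"angular":[0.015,-0.575,-0.297],"claw":0.4},{"slide":[0.514,0.994,-0.042],"angular":[0.015,-0.575,-0.297],"claw":0.4},{"slide":[0.514,0.994,-0.042],"angular":[0.015,-0.575,-0.297],"claw":0.4}]'
python3 - <<'E'
from h import *
s=ctrl.get_state(); p2=gp(TB,back=.07)
print(delta(p2,RG,s), s["joint_positions"])
im=ctrl.get_image("side"); np.savez("side3",**im); P=cloud(im)
m=(P[...,2]>.11)&(P[...,2]<.25)&(np.hypot(P[...,0]-.586,P[...,1]+.174)<.025); print("rod top z",np.percentile(P[m][:,2],[90,98]),np.median(P[m],0))
E
```

```text
time: 14.1
position: [0.5371, 0.0813, 0.3273]
tool_rot: [0.166, -3.001, -0.008]
ft_force: [-0.2, -1.4, 0.6]
grip_width: 0.701
grip_force: 0.0
(array([0.1028, 0.7926, 0.5166]), array([ 0.0191, -0.5888, -0.2923])) [-0.31184163  0.17507056  0.15252943  1.3848309  -0.04659812  1.71816463
  1.51767265]
rod top z [0.19305143 0.19493213] [ 0.57906326 -0.17966512  0.16273101]
```

```bash

python3 -m inch '[{"slide":[0.015,0.17,0.03],"angular":[0.003,-0.1,-0.05],"claw":0.4},{"slide":[0.03,0.34,0.07],"angular":[0.006,-0.25,-0.12],"claw":0.4},{"slide":[0.06,0.52,0.15],"angular":[0.01,-0.4,-0.2],"claw":0.4},{"slide":[0.09,0.68,0.25],"angular":[0.015,-0.5,-0.25],"claw":0.4},{"slide":[0.103,0.793,0.38],"angular":[0.019,-0.589,-0.292],"claw":0.4},{"slide":[0.103,0.793,0.517],"angular":[0.019,-0.589,-0.292],"claw":0.4},{"slide":[0.103,0.793,0.517],"angular":[0.019,-0.589,-0.292],"claw":0.4},{"slide":[0.103,0.793,0.517],"angular":[0.019,-0.589,-0.292],"claw":0.4}]'
python3 - <<'E'
from h import *
s=ctrl.get_state(); im=ctrl.get_image("wrist"); save(im,"w5"); Q=wcloud(im); Rw=R.from_rotvec(s["tool_rot"]); W=Rw.apply(Q.reshape(-1,3)).reshape(Q.shape)+s["position"]
hsv=cv2.cvtColor(im["color"],cv2.COLOR_RGB2HSV);H,S=hsv[...,0],hsv[...,1]
m=(H>100)&(H<130)&(S>130)&(W[...,2]>.158)&(W[...,2]<.178)&(abs(W[...,0]-.468)<.03)&(abs(W[...,1]-.274)<.03)
v,u=np.nonzero(m); print(len(u),u.mean(),v.mean(),"dot world",W[m].mean(0).round(4),"tool",Q[m].mean(0).round(4),"exp tool",Rw.inv().apply(TB-s["position"]).round(4))
print(s["position"],delta(gp(TB),RG))
E
```

```text
time: 14.95
position: [0.4763, 0.2722, 0.206]
tool_rot: [-0.377, 2.944, 0.032]
ft_force: [1.6, 0.2, -0.1]
grip_width: 0.701
grip_force: 0.0
676 323.76627218934914 231.4171597633136 dot world [0.4699 0.2739 0.1674] tool [0.0124 0.0033 0.0369] exp tool [0.0147 0.0038 0.0367]
[0.47629947 0.27215827 0.20595387] (array([0.0174, 0.0142, 0.2855]), array([-0.0024,  0.0057, -0.0143]))
```

```bash

python3 -m inch '[{"slide":[0.017,0.014,0.1],"angular":[0,0.006,-0.014],"claw":0.4},{"slide":[0.017,0.014,0.2],"angular":[0,0.006,-0.014],"claw":0.4},{"slide":[0.017,0.014,0.285],"angular":[0,0.006,-0.014],"claw":0.4},{"slide":[0.017,0.014,0.285],"angular":[0,0.006,-0.014],"claw":0.4},{"slide":[0.017,0.014,0.285],"angular":[0,0.006,-0.014],"claw":-0.3},{"slide":[0.017,0.014,0.285],"angular":[0,0.006,-0.014],"claw":-1},{"slide":[0.017,0.014,0.285],"angular":[0,0.006,-0.014],"claw":-1},{"slide":[0.017,0.014,0.285],"angular":[0,0.006,-0.014],"claw":-1},{"slide":[0.017,0.014,0.285],"angular":[0,0.006,-0.014],"claw":-1},{"slide":[0.017,0.014,0.285],"angular":[0,0.006,-0.014],"claw":-1}]' 45
python3 -m inch '[{"slide":[0,0,0],"angular":[0,0,0],"claw":-1},{"slide":[0,0,0],"angular":[0,0,0],"claw":-1},{"slide":[0.019,0,-0.04],"angular":[0,0,0],"claw":-1},{"slide":[0.047,0,-0.1],"angular":[0,0,0],"claw":-1}]'
```

```text
time: 16.0
position: [0.4821, 0.2798, 0.1356]
tool_rot: [-0.393, 2.943, 0.032]
ft_force: [1.0, -0.6, -0.1]
grip_width: 0.241
grip_force: 0.8
time: 16.4
position: [0.4658, 0.2752, 0.1572]
tool_rot: [-0.393, 2.946, 0.031]
ft_force: [2.8, 0.5, -4.3]
grip_width: 0.219
grip_force: 45.0
```

```bash

python3 -m inch '[{"slide":[0.035,0,-0.075],"angular":[0,0,0],"claw":-1},{"slide":[0.07,0,-0.15],"angular":[0,0,0],"claw":-1},{"slide":[0.105,0,-0.225],"angular":[0,0,0],"claw":-1},{"slide":[0.139,0,-0.299],"angular":[0,0,0],"claw":-1},{"slide":[0.139,0,-0.299],"angular":[0,0,0],"claw":-1}]'
python3 - <<'E'
from h import *
s=ctrl.get_state(); R0=R.from_rotvec(s["tool_rot"]); print(s["joint_positions"])
RV=R.from_rotvec([np.radians(-1.5),0,0])*RU
rv=(R0.inv()*RV).as_rotvec()
H=R0*R.from_rotvec(rv/2); p1=np.array([.49,.17,.33]); p2=np.array([.565,-.02,.33]); p3=up(PB,.135)+[.0032,-.0006,0]
print(delta(p1,H)); print(delta(p2,RV,fake(p1,H))); print(delta(p3,RV,fake(p2,RV)),p3)
E
```

```text
time: 16.9
position: [0.4195, 0.2641, 0.2281]
tool_rot: [-0.395, 2.942, 0.035]
ft_force: [-0.7, 0.2, -3.5]
grip_width: 0.214
grip_force: 45.0
[-0.56519539 -0.15603148 -0.09302691  1.91491156  0.05511512  1.22077524
  1.16466716]
(array([-0.241 , -0.4373, -0.3713]), array([-0.0149,  0.5812,  0.3086]))
(array([-0.2148, -0.7874, -0.0374]), array([-0.0149,  0.5812,  0.3086]))
(array([-0.2409, -0.2827,  0.2503]), array([-0., -0., -0.])) [ 0.58952338 -0.09412895  0.24974954]
```

```bash

python3 -m inch '[{"slide":[0.02,0,-0.15],"angular":[0,0,0],"claw":-1},{"slide":[-0.05,-0.05,-0.3],"angular":[-0.005,0.15,0.07],"claw":-1},{"slide":[-0.1,-0.2,-0.371],"angular":[-0.01,0.35,0.18],"claw":-1},{"slide":[-0.18,-0.35,-0.371],"angular":[-0.015,0.5,0.26],"claw":-1},{"slide":[-0.241,-0.437,-0.371],"angular":[-0.015,0.581,0.309],"claw":-1},{"slide":[-0.241,-0.437,-0.371],"angular":[-0.015,0.581,0.309],"claw":-1},{"slide":[-0.241,-0.437,-0.371],"angular":[-0.015,0.581,0.309],"claw":-1}]'
python3 -m inch '[{"slide":[-0.035,-0.13,-0.006],"angular":[-0.002,0.1,0.05],"claw":-1},{"slide":[-0.075,-0.28,-0.012],"angular":[-0.005,0.22,0.12],"claw":-1},{"slide":[-0.12,-0.45,-0.02],"angular":[-0.008,0.35,0.18],"claw":-1},{"slide":[-0.17,-0.62,-0.03],"angular":[-0.012,0.46,0.24],"claw":-1},{"slide":[-0.215,-0.787,-0.037],"angular":[-0.015,0.581,0.309],"claw":-1},{"slide":[-0.215,-0.787,-0.037],"angular":[-0.015,0.581,0.309],"claw":-1},{"slide":[-0.215,-0.787,-0.037],"angular":[-0.015,0.581,0.309],"claw":-1}]'
python3 -c "
from h import *
s=ctrl.get_state();print(delta(np.array([.5895,-.0941,.2497]),R.from_rotvec([np.radians(-1.5),0,0])*RU,s),s['joint_positions'],s['grip_force'])"
```

```text
time: 17.6
position: [0.4915, 0.1694, 0.3258]
tool_rot: [0.156, -3.001, -0.004]
ft_force: [-1.5, 0.6, -3.9]
grip_width: 0.22
grip_force: 45.0
time: 18.3
position: [0.5665, -0.02, 0.3256]
tool_rot: [-0.079, -2.701, 0.02]
ft_force: [-1.2, 0.6, -3.4]
grip_width: 0.22
grip_force: 45.0
(array([-0.2296, -0.283 ,  0.2361]), array([ 0.0002, -0.0072, -0.0036])) [-0.1606333   0.49677118  0.25015848  1.0487232  -0.08938318  2.04758518
  1.57574969] 44.99605338089168
```

```bash

python3 -m inch '[{"slide":[-0.06,-0.1,0.05],"angular":[0,-0.007,-0.003],"claw":-1},{"slide":[-0.13,-0.2,0.11],"angular":[0,-0.007,-0.003],"claw":-1},{"slide":[-0.19,-0.283,0.18],"angular":[0,-0.007,-0.003],"claw":-1},{"slide":[-0.23,-0.283,0.236],"angular":[0,-0.007,-0.003],"claw":-1},{"slide":[-0.23,-0.283,0.236],"angular":[0,-0.007,-0.003],"claw":-1},{"slide":[-0.23,-0.283,0.236],"angular":[0,-0.007,-0.003],"claw":-1}]'
python3 rod.py .589 -.094 .135 .215; python3 edge.py .589 -.094 .145 .215
python3 -c "
from h import *
s=ctrl.get_state();print(delta(np.array([.5895,-.0941,.2497]),R.from_rotvec([np.radians(-1.5),0,0])*RU,s))
a=cv2.imread('pics/side_r.png')[200:400,280:500]; cv2.imwrite('pics/v6.png',cv2.resize(a,(660,600),interpolation=2))"
```

```text
time: 18.9
position: [0.5896, -0.0915, 0.2529]
tool_rot: [-0.071, -2.708, 0.019]
ft_force: [0.1, 0.5, -3.1]
grip_width: 0.221
grip_force: 45.0
tcp [ 0.5896 -0.0915  0.2529] j [-0.08  0.57  0.27  1.09 -0.07  1.93  1.69]
top rod pts 0
side blue rim [589.4 -93.5] [39.1 41.7] 208
side yellow rim [ 585.5 -171.6] [42.5 41.5] 301
side rod at zmid [ 0.5902 -0.0925] lean x,y deg [ 0.8 -0.8] n 289 rms 0.0012 z [0.139 0.213]
top0 blue [590.2 -94.4] [39.9 40.6] 85.5
top0 yellow [ 586.2 -174.1] [41.3 40.7] 85.5
side0 blue [587.8 -94.6] [41.  40.8] 88.2
side0 yellow [ 583.9 -173.6] [44.2 44.3] 86.8
side blue [588.1 -95.1] [42.  41.9] 88.2
side yellow [ 584.  -173.7] [44.4 43.7] 87.6
rows 22 width px 12.0 camx pos at z0 548.1 lean deg 0.77 resid 0.0004
camx dir [ 0.847 -0.532]
PB 549.3
PY 588.9
(array([-0.0037, -0.0044,  0.0152]), array([-0.0019,  0.0108,  0.0038]))
```

View pics/v6.png

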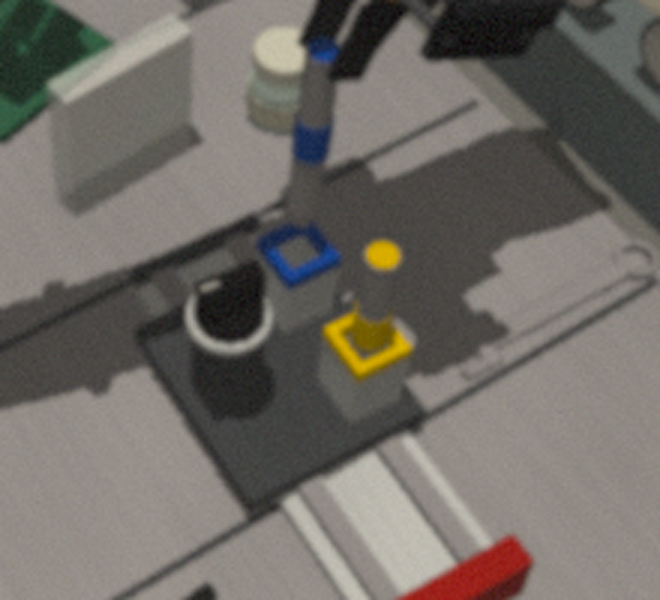

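```bash
python3 -c "
from h import *
s=ctrl.get_state();R0=R.from_rotvec(s['tool_rot'])
R1=R.from_rotvec(np.radians([-.5,-.3,0]))*R0
print(s['position'],delta([.5891,-.0940,.240],R1,s)); print(delta([.5891,-.0940,.200],R1,fake([.5891,-.0940,.240],R1)))"
```

```text
[ 0.59029484 -0.09292674  0.25352318] (array([-0.0184, -0.0031,  0.0512]), array([ 0.0146, -0.0108,  0.007 ]))
(array([-0.0657,  0.0055,  0.1458]), array([0., 0., 0.]))
```

```bash

python3 -m inch '[{"slide":[-0.009,-0.003,0.025],"angular":[0.015,-0.011,0.007],"claw":-1},{"slide":[-0.018,-0.003,0.051],"angular":[0.015,-0.011,0.007],"claw":-1},{"slide":[-0.018,-0.003,0.051],"angular":[0.015,-0.011,0.007],"claw":-1},{"slide":[-0.018,-0.003,0.051],"angular":[0.015,-0.011,0.007],"claw":-1}]'
python3 rod.py .589 -.094 .125 .205|grep -v top; python3 edge.py .589 -.094 .135 .205|grep -v top
```

```text
time: 19.45
position: [0.5881, -0.0956, 0.2379]
tool_rot: [-0.08, -2.712, 0.034]
ft_force: [0.2, 0.0, -4.7]
grip_width: 0.22
grip_force: 45.0
tcp [ 0.5881 -0.0956  0.2379] j [-0.08  0.56  0.27  1.13 -0.06  1.89  1.69]
side blue rim [588.  -93.3] [39.2 39.4] 180
side yellow rim [ 585.9 -171.5] [42.  41.7] 298
side rod at zmid [ 0.5885 -0.0973] lean x,y deg [1.3 0.7] n 297 rms 0.001 z [0.128 0.204]
side0 blue [587.8 -94.6] [41.  40.8] 88.2
side0 yellow [ 583.9 -173.6] [44.2 44.3] 86.8
side blue [588.1 -95. ] [41.4 41.2] 86.0
side yellow [ 584.  -173.7] [44.3 43.8] 87.4
rows 23 width px 12.0 camx pos at z0 548.5 lean deg 0.64 resid 0.0004
camx dir [ 0.847 -0.532]
PB 549.3
PY 588.9
```

```bash
python3 -c "
from h import *
s=ctrl.get_state();R0=R.from_rotvec(s['tool_rot'])
print(s['position'],delta([.5889,-.0943,.228],R0,s)); print(delta([0,0,-.04],R0,fake([0,0,0],R0)))"
```

```text
[ 0.58848908 -0.09579316  0.23842117] (array([-0.0184,  0.0075,  0.0372]), array([0., 0., 0.]))
(array([-0.0661,  0.0057,  0.1456]), array([0., 0., 0.]))
```

```bash

python3 -m inch '[{"slide":[-0.009,0.0075,0.018],"angular":[0,0,0],"claw":-1},{"slide":[-0.018,0.0075,0.037],"angular":[0,0,0],"claw":-1},{"slide":[-0.018,0.0075,0.037],"angular":[0,0,0],"claw":-1}]'
python3 -m inch '[{"slide":[-0.01,0.001,0.022],"angular":[0,0,0],"claw":-1},{"slide":[-0.02,0.002,0.044],"angular":[0,0,0],"claw":-1},{"slide":[-0.03,0.003,0.066],"angular":[0,0,0],"claw":-1},{"slide":[-0.03,0.003,0.066],"angular":[0,0,0],"claw":-1}]'
python3 rod.py .589 -.094 .125 .18|grep -v top
```

```text
time: 19.9
position: [0.5883, -0.094, 0.2267]
tool_rot: [-0.079, -2.711, 0.033]
ft_force: [-0.8, -0.6, -4.1]
grip_width: 0.22
grip_force: 45.0
time: 20.3
position: [0.5882, -0.0939, 0.2085]
tool_rot: [-0.079, -2.711, 0.033]
ft_force: [-0.1, -0.0, -4.3]
grip_width: 0.22
grip_force: 45.0
tcp [ 0.5882 -0.0939  0.2085] j [-0.08  0.57  0.27  1.17 -0.06  1.84  1.68]
side blue rim [589.  -94.1] [39.3 40.3] 171
side yellow rim [ 586.3 -171.1] [43.1 41.6] 298
side rod at zmid [ 0.5884 -0.0953] lean x,y deg [1.3 0.7] n 216 rms 0.0009 z [0.126 0.178]
```

```bash

python3 -m inch '[{"slide":[-0.01,0.002,0.018],"angular":[0,0,0],"claw":-1},{"slide":[-0.018,0.003,0.036],"angular":[0,0,0],"claw":-1},{"slide":[-0.026,0.003,0.054],"angular":[0,0,0],"claw":-1},{"slide":[-0.034,0.004,0.072],"angular":[0,0,0],"claw":-1}]'
python3 -m inch '[{"slide":[-0.008,0,0.018],"angular":[0,0,0],"claw":-1},{"slide":[-0.017,0.001,0.036],"angular":[0,0,0],"claw":-1},{"slide":[-0.025,0.002,0.054],"angular":[0,0,0],"claw":-1}]'
python3 -m inch '[{"slide":[-0.004,0,0.009],"angular":[0,0,0],"claw":-1},{"slide":[-0.008,0,0.018],"angular":[0,0,0],"claw":-1}]'
```

```text
time: 20.8
position: [0.589, -0.0933, 0.1894]
tool_rot: [-0.079, -2.713, 0.033]
ft_force: [-0.5, 2.1, -3.2]
grip_width: 0.218
grip_force: 45.1
time: 21.1
position: [0.5892, -0.0936, 0.1745]
tool_rot: [-0.079, -2.713, 0.033]
ft_force: [0.2, 1.9, -2.5]
grip_width: 0.22
grip_force: 45.1
time: 21.3
position: [0.5891, -0.0939, 0.1699]
tool_rot: [-0.08, -2.713, 0.033]
ft_force: [0.2, 1.6, -2.3]
grip_width: 0.219
grip_force: 45.1
```

```bash

python3 -m inch '[{"slide":[-0.004,0.003,0.008],"angular":[0,0,0],"claw":-1},{"slide":[-0.008,0.005,0.016],"angular":[0,0,0],"claw":-1},{"slide":[-0.011,0.005,0.024],"angular":[0,0,0],"claw":-1}]'|grep -E 'pos|ft'
python3 -m inch '[{"slide":[-0.0017,0,0.0036],"angular":[0,0,0],"claw":-1},{"slide":[-0.0034,0,0.0072],"angular":[0,0,0],"claw":-1}]'|grep -E 'pos|ft'
```

```text
position: [0.5892, -0.0931, 0.1633]
ft_force: [0.0, 1.9, -2.8]
position: [0.5892, -0.0932, 0.1614]
ft_force: [0.6, 0.8, -3.2]
```

```bash

python3 -m inch '[{"slide":[-0.0017,0,0.0036],"angular":[0,0,0],"claw":-1},{"slide":[-0.0034,0,0.0072],"angular":[0,0,0],"claw":-1}]'|grep -E 'pos|ft'
```

```text
position: [0.5893, -0.0932, 0.1594]
ft_force: [-0.3, 1.8, -2.3]
```

```bash

python3 -m inch '[{"slide":[-0.0017,0,0.0036],"angular":[0,0,0],"claw":-1},{"slide":[-0.0034,0,0.0072],"angular":[0,0,0],"claw":-1}]'|grep -E 'pos|ft'
```

```text
position: [0.5894, -0.0933, 0.1588]
ft_force: [-0.1, 1.4, 6.3]
```

```bash

python3 -m inch '[{"slide":[-0.0017,0,0.0036],"angular":[0,0,0],"claw":-1},{"slide":[-0.0025,0,0.0054],"angular":[0,0,0],"claw":-1}]'|grep -E 'pos|ft'
```

```text
position: [0.5897, -0.0935, 0.1587]
ft_force: [0.2, 1.9, 10.1]
```

```bash

python3 -m inch '[{"slide":[0.003,0,-0.007],"angular":[0,0,0],"claw":-1},{"slide":[0.003,0,-0.007],"angular":[0,0,0],"claw":0},{"slide":[0.003,0,-0.007],"angular":[0,0,0],"claw":0},{"slide":[0.003,0,-0.007],"angular":[0,0,0],"claw":0},{"slide":[0.003,0,-0.007],"angular":[0,0,0],"claw":0}]'
python3 -m inch '[{"slide":[0,0,-0.1],"angular":[0,0,0],"claw":0},{"slide":[0,0,-0.25],"angular":[0,0,0],"claw":0},{"slide":[0,0,-0.36],"angular":[0,0,0],"claw":0},{"slide":[0.1,0,-0.4],"angular":[0,-0.2,0],"claw":0},{"slide":[0.1,0,-0.4],"angular":[0,-0.2,0],"claw":0}]'
python3 - <<'E'
from h import *
s=ctrl.get_state(); print(s["joint_positions"])
RK=rot([0,0,-1],[np.sin(np.radians(6)),np.cos(np.radians(6)),0])
R0=R.from_rotvec(s["tool_rot"]); print(delta([.5103,-.130,.290],RK))
im=ctrl.get_image("side"); P=cloud(im); save(im,"side7")
for n,p in(("Y",PY),("B",PB)):
    m=(P[...,2]>.13)&(P[...,2]<.21)&(np.hypot(P[...,0]-p[0],P[...,1]-p[1])<.022); print(n,"top z",np.percentile(P[m][:,2],[80,98]).round(4),"mean top",P[m&(P[...,2]>.185)].mean(0).round(4))
m=(P[...,2]>.163)&(P[...,2]<.18)&(np.hypot(P[...,0]-.51,P[...,1]+.13)<.035); print("knob",cv2.minAreaRect((P[m][:,:2]*1000).astype(np.float32)),P[m].mean(0))
E
```

```text
time: 22.9
position: [0.5891, -0.0936, 0.1576]
tool_rot: [-0.08, -2.712, 0.034]
ft_force: [0.0, -0.3, -0.3]
grip_width: 0.466
grip_force: 0.0
time: 23.4
position: [0.6051, -0.0914, 0.2588]
tool_rot: [-0.083, -2.813, 0.04]
ft_force: [-0.8, -0.6, 2.4]
grip_width: 0.501
grip_force: 0.0
[-0.09258847  0.50573097  0.27282221  1.13779943 -0.06124246  1.83512406
  1.6743269 ]
(array([ 0.3887, -0.1785,  0.0066]), array([-0.0859, -0.6208,  0.0871]))
Y top z [0.192  0.1946] mean top [ 0.5835 -0.1751  0.1919]
B top z [0.1917 0.1946] mean top [ 0.5907 -0.0927  0.1919]
knob ((509.7360534667969, -128.8919219970703), (15.36385726928711, 41.397369384765625), 83.85066223144531) [ 0.50889857 -0.13004318  0.17050897]
```

```bash

python3 -m inch '[{"slide":[0.13,-0.06,-0.05],"angular":[-0.03,-0.2,0.03],"claw":0},{"slide":[0.26,-0.12,-0.03],"angular":[-0.06,-0.42,0.06],"claw":0},{"slide":[0.389,-0.178,0.007],"angular":[-0.086,-0.621,0.087],"claw":0},{"slide":[0.389,-0.178,0.007],"angular":[-0.086,-0.621,0.087],"claw":0},{"slide":[0.389,-0.178,0.007],"angular":[-0.086,-0.621,0.087],"claw":0},{"slide":[0.389,-0.178,0.007],"angular":[-0.086,-0.621,0.087],"claw":0}]'
python3 - <<'E'
from h import *
s=ctrl.get_state(); RK=rot([0,0,-1],[np.sin(np.radians(6)),np.cos(np.radians(6)),0]); print(s["joint_positions"])
print(delta([.5103,-.130,.1605],RK))
im=ctrl.get_image("wrist"); W=R.from_rotvec(s["tool_rot"]).apply(wcloud(im).reshape(-1,3)).reshape(480,640,3)+s["position"]
m=(W[...,2]>.16)&(W[...,2]<.18)&(np.hypot(W[...,0]-.51,W[...,1]+.13)<.035); q=W[m]
print("knob",cv2.minAreaRect((q[:,:2]*1000).astype(np.float32)),q.mean(0),len(q),np.median(q[:,2]))
m=(W[...,2]>.12)&(W[...,2]<.155)&(np.hypot(W[...,0]-.51,W[...,1]+.13)<.035);print("disc z",np.percentile(W[m][:,2],[50,90]))
E
```

```text
time: 24.05
position: [0.5143, -0.1286, 0.291]
tool_rot: [0.16, 3.131, 0.002]
ft_force: [0.3, 0.2, 0.6]
grip_width: 0.503
grip_force: 0.0
[-0.09144971  0.0239134   0.29513274  1.61197266 -0.00913148  1.50071361
  1.67311094]
(array([ 0.0185, -0.0078,  0.5219]), array([0.0029, 0.0119, 0.0054]))
knob ((512.3221435546875, -128.67825317382812), (14.28055191040039, 41.620269775390625), 83.94550323486328) [ 0.51140313 -0.12881813  0.17139909] 843 0.17170319639422824
disc z [0.14126364 0.14263558]
```

```bash

python3 -m inch '[{"slide":[0.015,-0.0045,0.15],"angular":[0,0.012,0.005],"claw":0},{"slide":[0.015,-0.0045,0.3],"angular":[0,0.012,0.005],"claw":0},{"slide":[0.015,-0.0045,0.42],"angular":[0,0.012,0.005],"claw":0},{"slide":[0.015,-0.0045,0.49],"angular":[0,0.012,0.005],"claw":0},{"slide":[0.015,-0.0045,0.53],"angular":[0,0.012,0.005],"claw":0},{"slide":[0.015,-0.0045,0.53],"angular":[0,0.012,0.005],"claw":0}]'
python3 -m inch '[{"slide":[0,0,0],"angular":[0,0,0],"claw":-1},{"slide":[0,0,0],"angular":[0,0,0],"claw":-1},{"slide":[0,0,0],"angular":[0,0,0],"claw":-1},{"slide":[0,0,0],"angular":[0,0,0],"claw":-1},{"slide":[0,0,0],"angular":[0,0,0],"claw":-1},{"slide":[0,0,0],"angular":[0,0,0],"claw":-1},{"slide":[0,0,0],"angular":[0,0,0],"claw":-1},{"slide":[0,0,0],"angular":[0,0,0],"claw":-1}]' 30
python3 - <<'E'
from h import *
s=ctrl.get_state(); R0=R.from_rotvec(s["tool_rot"]); print(s["joint_positions"],s["torque"])
print(delta(s["position"]-.1*np.array(YS),R0))
E
```

```text
time: 24.7
position: [0.5101, -0.1293, 0.1554]
tool_rot: [-0.164, -3.131, -0.001]
ft_force: [0.0, 0.0, -0.5]
grip_width: 0.503
grip_force: 0.0
time: 25.5
position: [0.5099, -0.1298, 0.1574]
tool_rot: [-0.165, -3.135, -0.002]
ft_force: [0.6, 0.6, 0.4]
grip_width: 0.011
grip_force: 0.0
[-0.08216687  0.08138446  0.29758742  1.82092377 -0.02622625  1.24511861
  1.68826709] [-0.00839111  0.00454294 -0.02729822]
(array([-0.0219, -0.3994, -0.0005]), array([0., 0., 0.]))
```

```bash
python3 - <<'E'
from h import *
a=ctrl.get_image("wrist"); save(a,"w8"); b=ctrl.get_image("side"); save(b,"s8"); s=ctrl.get_state(); print(s["grip_width"],s["grip_force"],s["position"])
a=cv2.imread("pics/w8.png")[140:360,140:520]; b=cv2.imread("pics/s8.png")[220:380,290:450]
cv2.imwrite("pics/v8.png",np.hstack([cv2.resize(a,(450,260)),cv2.resize(b,(340,340))[40:300]]))
E
```

```text
0.001612264092326501 0.0 [ 0.50991916 -0.12980774  0.15738718]
```

View pics/v8.png

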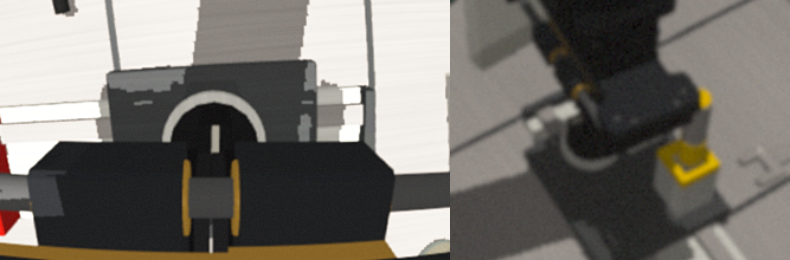

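```bash
python3 - <<'E'
from h import *
s=ctrl.get_state(); im=ctrl.get_image("wrist"); Q=wcloud(im); W=R.from_rotvec(s["tool_rot"]).apply(Q.reshape(-1,3)).reshape(480,640,3)+s["position"]
for v in range(200,360,8): print(v,[f"{c}:{W[v,c,0]*1000:.0f},{W[v,c,1]*1000:.0f},{W[v,c,2]*1000:.0f}" for c in (300,310,316,320,324,330,340)])
cv2.imwrite("pics/v9.png",cv2.resize(cv2.imread("pics/w8.png")[200:370,230:410],(635,600),interpolation=2))
E
```

```text
200 ['300:488,-142,42', '310:489,-134,41', '316:490,-129,42', '320:490,-126,43', '324:490,-123,41', '330:491,-118,41', '340:492,-110,41']
208 ['300:495,-143,42', '310:496,-135,42', '316:496,-130,41', '320:497,-127,41', '324:497,-123,44', '330:497,-118,46', '340:498,-110,42']
216 ['300:496,-141,74', '310:495,-134,80', '316:496,-130,80', '320:487,-126,128', '324:496,-124,84', '330:497,-120,79', '340:498,-112,80']
224 ['300:489,-138,133', '310:490,-132,133', '316:490,-129,134', '320:491,-127,132', '324:491,-124,133', '330:491,-121,134', '340:491,-115,135']
232 ['300:494,-138,136', '310:492,-132,147', '316:492,-129,147', '320:492,-127,148', '324:492,-125,147', '330:493,-121,147', '340:496,-116,135']
240 ['300:497,-139,142', '310:491,-132,165', '316:492,-129,164', '320:492,-127,163', '324:492,-125,165', '330:493,-122,163', '340:499,-116,142']
248 ['300:502,-139,141', '310:494,-132,172', '316:494,-129,172', '320:494,-127,173', '324:494,-125,172', '330:495,-122,171', '340:504,-117,142']
256 ['300:506,-140,141', '310:498,-132,172', '316:498,-129,172', '320:498,-128,172', '324:498,-126,172', 
[... 1079 characters left out ...]
 '310:484,-129,267', '316:483,-128,269', '320:484,-127,268', '324:483,-126,270', '330:484,-125,269', '340:482,-122,272']
328 ['300:486,-132,267', '310:506,-132,230', '316:506,-130,231', '320:506,-129,230', '324:506,-127,231', '330:506,-125,231', '340:485,-122,272']
336 ['300:488,-132,267', '310:508,-132,231', '316:509,-130,231', '320:509,-129,230', '324:509,-128,230', '330:510,-126,230', '340:487,-123,271']
344 ['300:498,-134,254', '310:512,-133,231', '316:512,-131,230', '320:512,-129,231', '324:513,-128,230', '330:513,-126,231', '340:489,-123,271']
352 ['300:501,-134,254', '310:516,-133,230', '316:516,-131,230', '320:516,-130,231', '324:515,-128,232', '330:516,-126,231', '340:487,-123,277']
```

View pics/v9.png

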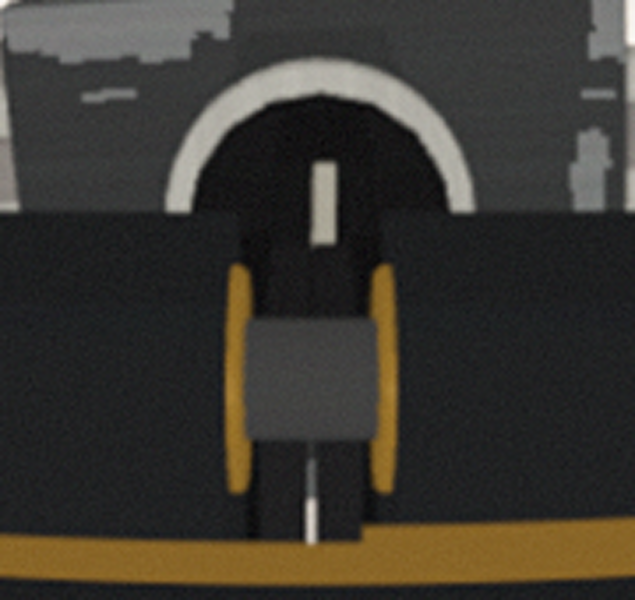

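```bash
python3 - <<'E'
from h import *
s=ctrl.get_state(); print(s["grip_width"],s["grip_force"],s["ft_force"],s["position"])
im=ctrl.get_image("wrist"); Q=wcloud(im); W=R.from_rotvec(s["tool_rot"]).apply(Q.reshape(-1,3)).reshape(480,640,3)+s["position"]
for v in range(258,296,2): print(v,[f"{W[v,c,0]*1000:.0f},{W[v,c,1]*1000:.0f},{W[v,c,2]*1000:.0f}" for c in (296,300,304,308,317,326,331,335,338)])
im=ctrl.get_image("side"); P=cloud(im)
m=(P[...,0]>.47)&(P[...,0]<.55)&(P[...,1]>-.17)&(P[...,1]<-.09)&(P[...,2]>.13)&(P[...,2]<.22)
v,u=np.nonzero(m); print(v.min(),v.max(),u.min(),u.max())
for r in range(v.min(),v.max()+1,2): print(r,[f"{c}:{P[r,c,0]*1000:.0f},{P[r,c,1]*1000:.0f},{P[r,c,2]*1000:.0f}" for c in range(342,376,4) if m[r,c]])
E
```

```text
0.004554443038432164 0.0 [-0.20017489  0.71904596  0.61106528] [ 0.50988449 -0.12977693  0.15734465]
258 ['507,-142,143', '507,-140,142', '507,-137,142', '499,-133,172', '499,-129,172', '499,-125,172', '499,-122,172', '500,-120,171', '509,-118,142']
260 ['472,-131,258', '508,-140,143', '509,-138,141', '500,-134,170', '500,-129,172', '501,-125,171', '501,-122,171', '501,-121,170', '474,-121,257']
262 ['473,-131,258', '510,-140,142', '510,-138,141', '501,-134,172', '501,-129,172', '502,-125,172', '501,-123,173', '502,-121,170', '474,-121,257']
264 ['473,-131,260', '511,-140,141', '511,-138,142', '501,-134,172', '502,-129,172', '502,-125,172', '503,-123,171', '503,-121,170', '474,-121,259']
266 ['473,-131,262', '499,-137,183', '499,-135,182', '503,-134,171', '503,-130,172', '503,-125,172', '500,-123,182', '500,-121,184', '475,-121,258']
268 ['473,-131,261', '499,-137,184', '499,-135,186', '504,-134,172', '505,-130,170', '504,-125,173', '500,-123,184', '501,-121,185', '475,-121,258']
270 ['473,-131,262', '499,-137,186', '499,-135,187', '501,-133,183', '501,-129,183', '502,-125,183', '501
[... 2437 characters left out ...]
133', '346:490,-126,151', '350:495,-132,155', '354:502,-134,152', '358:510,-135,147']
305 ['342:488,-117,134', '346:488,-129,150', '350:495,-132,148', '354:502,-135,147', '358:510,-136,141']
307 ['342:486,-120,134', '346:489,-128,142', '350:495,-132,142', '354:500,-137,144', '358:507,-140,142']
309 ['346:488,-129,137', '350:492,-137,144', '354:498,-140,143', '358:505,-143,141']
311 ['346:487,-132,134', '350:491,-138,139', '354:497,-143,141', '358:501,-148,144']
313 ['346:485,-135,133', '350:490,-140,135', '354:495,-145,139', '358:501,-149,138', '362:510,-150,133']
315 ['350:488,-143,134', '354:495,-146,134', '358:501,-150,134', '362:508,-152,131']
317 ['354:493,-148,131', '358:500,-152,130']
```

```bash
python3 - <<'E'
from h import *
im=dict(np.load("w2.npz")); Q=wcloud(im)
for c in (225,232,240,248,392,400,408): print(c,[f"{v}:{Q[v,c,0]*1000:.0f},{Q[v,c,1]*1000:.0f},{Q[v,c,2]*1000:.0f}" for v in range(262,330,6)])
s=ctrl.get_state(); im=ctrl.get_image("wrist"); Q=wcloud(im)
print("closed"); 
for c in (300,304,331,335): print(c,[f"{v}:{Q[v,c,0]*1000:.0f},{Q[v,c,1]*1000:.0f},{Q[v,c,2]*1000:.0f}" for v in range(262,296,4)])
E
```

```text
225 ['262:-62,-105,203', '268:-69,-105,204', '274:-78,-107,208', '280:11,-39,-44', '286:11,-37,-51', '292:32,-22,-108', '298:31,-22,-110', '304:30,-21,-111', '310:30,-21,-113', '316:27,-22,-111', '322:25,-22,-110', '328:3,-33,-72']
232 ['262:-62,-97,204', '268:10,-40,-28', '274:10,-38,-36', '280:11,-36,-44', '286:10,-35,-48', '292:32,-20,-108', '298:31,-20,-110', '304:30,-20,-110', '310:29,-20,-111', '316:28,-20,-111', '322:25,-20,-110', '328:2,-31,-70']
240 ['262:-62,-87,202', '268:10,-36,-27', '274:9,-35,-32', '280:9,-34,-39', '286:9,-32,-45', '292:32,-18,-108', '298:32,-18,-110', '304:30,-18,-110', '310:29,-18,-111', '316:28,-18,-112', '322:25,-18,-110', '328:-6,-32,-54']
248 ['262:-62,-78,204', '268:9,-33,-24', '274:9,-32,-31', '280:7,-31,-35', '286:5,-31,-37', '292:33,-16,-109', '298:31,-16,-110', '304:30,-16,-111', '310:29,-16,-111', '316:28,-16,-112', '322:26,-16,-111', '328:-154,-87,220']
392 ['262:-48,73,161', '268:9,35,-23', '274:9,33,-31', '280:9,31,-39', '286:9,30,-46', '292:32,17,-108', '298:32,16,-110', '304:30,16,-111', '310:29,16,-111', '316:27,17,-110', '322:25,17,-1
[... 379 characters left out ...]
2', '310:29,20,-111', '316:28,20,-112', '322:25,21,-109', '328:4,31,-73']
closed
300 ['262:-1,-10,15', '266:10,-8,-25', '270:10,-8,-30', '274:10,-8,-36', '278:35,-4,-108', '282:35,-4,-108', '286:34,-4,-108', '290:33,-4,-108', '294:32,-4,-108']
304 ['262:-1,-8,15', '266:11,-6,-26', '270:10,-6,-30', '274:11,-6,-36', '278:10,-6,-39', '282:11,-6,-46', '286:10,-6,-49', '290:9,-6,-50', '294:32,-3,-109']
331 ['262:9,6,-15', '266:10,6,-25', '270:10,6,-29', '274:10,6,-36', '278:10,5,-40', '282:10,5,-45', '286:10,5,-49', '290:9,5,-49', '294:32,3,-108']
335 ['262:8,8,-13', '266:10,8,-25', '270:10,8,-31', '274:11,7,-37', '278:10,7,-41', '282:33,4,-104', '286:31,4,-103', '290:31,4,-104', '294:32,4,-110']
```

```bash

python3 -m inch '[{"slide":[0,0,0],"angular":[0,0,0],"claw":0},{"slide":[0,0,0],"angular":[0,0,0],"claw":0},{"slide":[0,0,0],"angular":[0,0,0],"claw":0},{"slide":[0,0,0],"angular":[0,0,0],"claw":0},{"slide":[0,0,0],"angular":[0,0,0],"claw":0},{"slide":[0,0,0],"angular":[0,0,0],"claw":0},{"slide":[0,0,0],"angular":[0,0,0],"claw":0},{"slide":[0,0,0.04],"angular":[0,0,0],"claw":0},{"slide":[0,0,0.08],"angular":[0,0,0],"claw":0},{"slide":[0,0,0.1],"angular":[0,0,0],"claw":0}]'
python3 -m inch '[{"slide":[0,0,0.012],"angular":[0,0,0],"claw":0},{"slide":[0,0,0.022],"angular":[0,0,0],"claw":0},{"slide":[0,0,0.022],"angular":[0,0,0],"claw":0}]'
```

```text
time: 26.8
position: [0.5088, -0.1295, 0.1306]
tool_rot: [-0.165, -3.133, -0.002]
ft_force: [0.2, 0.5, -0.0]
grip_width: 0.495
grip_force: 0.0
time: 27.1
position: [0.5097, -0.1298, 0.1265]
tool_rot: [-0.166, -3.135, -0.002]
ft_force: [0.7, -0.6, -0.6]
grip_width: 0.499
grip_force: 0.0
```

Now close on the bar gently and check.

```bash

python3 -m inch '[{"slide":[0,0,0],"angular":[0,0,0],"claw":-0.4},{"slide":[0,0,0],"angular":[0,0,0],"claw":-0.6},{"slide":[0,0,0],"angular":[0,0,0],"claw":-1},{"slide":[0,0,0],"angular":[0,0,0],"claw":-1},{"slide":[0,0,0],"angular":[0,0,0],"claw":-1},{"slide":[0,0,0],"angular":[0,0,0],"claw":-1},{"slide":[0,0,0],"angular":[0,0,0],"claw":-1},{"slide":[0,0,0],"angular":[0,0,0],"claw":-1},{"slide":[0,0,0],"angular":[0,0,0],"claw":-1}]' 40
python3 - <<'E'
from h import *
s=ctrl.get_state(); R0=R.from_rotvec(s["tool_rot"]); print(s["joint_positions"],s["torque"])
print(delta(s["position"]-.09*np.array(YS),R0))
E
```

```text
time: 28.0
position: [0.51, -0.1293, 0.127]
tool_rot: [-0.165, -3.136, -0.003]
ft_force: [0.1, 3.2, 2.0]
grip_width: 0.157
grip_force: 40.0
[-0.07950243  0.10616599  0.29726759  1.85841118 -0.03524924  1.18389065
  1.69522573] [0.5765267  0.00670693 0.01282551]
(array([-0.0196, -0.3595, -0.0007]), array([0., 0., 0.]))
```

```bash

python3 -m inch '[{"slide":[-0.001,-0.015,0],"angular":[0,0,0],"claw":-1},{"slide":[-0.003,-0.05,0],"angular":[0,0,0],"claw":-1},{"slide":[-0.005,-0.09,0],"angular":[0,0,0],"claw":-1},{"slide":[-0.007,-0.13,0],"angular":[0,0,0],"claw":-1}]'
python3 -m inch '[{"slide":[-0.002,-0.04,0],"angular":[0,0,0],"claw":-1},{"slide":[-0.0045,-0.08,0],"angular":[0,0,0],"claw":-1},{"slide":[-0.0065,-0.12,0],"angular":[0,0,0],"claw":-1},{"slide":[-0.009,-0.16,0],"angular":[0,0,0],"claw":-1},{"slide":[-0.0105,-0.19,0],"angular":[0,0,0],"claw":-1},{"slide":[-0.0115,-0.21,0],"angular":[0,0,0],"claw":-1}]'
```

```text
time: 28.4
position: [0.5084, -0.1633, 0.127]
tool_rot: [-0.166, -3.136, -0.002]
ft_force: [0.1, 2.5, 2.2]
grip_width: 0.159
grip_force: 40.0
time: 29.0
position: [0.5058, -0.2161, 0.127]
tool_rot: [-0.167, -3.136, -0.001]
ft_force: [1.6, 3.3, 4.3]
grip_width: 0.161
grip_force: 40.0
```

```bash

python3 -m inch '[{"slide":[-0.0007,-0.012,0],"angular":[0,0,0],"claw":-1},{"slide":[-0.0013,-0.024,0],"angular":[0,0,0],"claw":-1},{"slide":[-0.0018,-0.032,0],"angular":[0,0,0],"claw":-1}]'|grep -E 'pos|ft'
python3 -m inch '[{"slide":[-0.0003,-0.006,0],"angular":[0,0,0],"claw":-1},{"slide":[-0.0007,-0.012,0],"angular":[0,0,0],"claw":-1}]'|grep -E 'pos|ft'
```

```text
position: [0.5054, -0.2228, 0.127]
ft_force: [2.1, 2.5, 4.3]
position: [0.5053, -0.2257, 0.127]
ft_force: [2.0, 2.7, 4.8]
```

```bash

python3 -m inch '[{"slide":[-0.0003,-0.006,0],"angular":[0,0,0],"claw":-1},{"slide":[-0.0007,-0.012,0],"angular":[0,0,0],"claw":-1}]'|grep -E 'pos|ft'
```

```text
position: [0.5053, -0.2272, 0.127]
ft_force: [1.1, 6.8, 6.2]
```

```bash

python3 -m inch '[{"slide":[-0.0003,-0.006,0],"angular":[0,0,0],"claw":-1},{"slide":[-0.0003,-0.006,0],"angular":[0,0,0],"claw":-1}]'|grep -E 'pos|ft'
python3 -m inch '[{"slide":[-0.0003,-0.006,0],"angular":[0,0,0],"claw":-1},{"slide":[-0.0003,-0.006,0],"angular":[0,0,0],"claw":-1}]'|grep -E 'pos|ft'
python3 - <<'E'
from h import *
s=ctrl.get_state(); print(s["torque"],s["joint_positions"])
for c in("side","top"):
    im=ctrl.get_image(c); P=cloud(im); Q=P[(P>[.46,-.33,.035]).all(-1)&(P<[.64,-.06,.05]).all(-1)]
    y=Q@np.array(YS+0*np.zeros(3)) if False else Q[:,:2]@np.array(YS[:2]); print(c,"carriage y extent",np.percentile(y,[1,99]).round(4))
E
```

```text
position: [0.5052, -0.2272, 0.127]
ft_force: [1.4, 8.1, 8.3]
position: [0.5052, -0.2272, 0.127]
ft_force: [0.3, 9.6, 8.2]
[ 2.29800263 -0.1332707  -0.00674623] [ 0.04105513  0.17096403  0.3751602   1.79326803 -0.07334124  1.19522301
  1.90678619]
side carriage y extent [-0.299  -0.1283]
top carriage y extent [-0.2737 -0.1289]
```

```bash

python3 -m inch '[{"slide":[0,0,0],"angular":[0,0,0.15],"claw":-1},{"slide":[0,0,0],"angular":[0,0,0.3],"claw":-1},{"slide":[0,0,0],"angular":[0,0,0.45],"claw":-1}]'
python3 -c "
from h import *
s=ctrl.get_state();y=R.from_rotvec(s['tool_rot']).as_matrix()[:,1];print(np.degrees(np.arctan2(y[1],y[0])),s['torque'],s['joint_positions'][6])"
```

```text
time: 30.5
position: [0.5053, -0.2267, 0.127]
tool_rot: [-0.532, -3.092, -0.012]
ft_force: [-0.0, 11.2, 8.3]
grip_width: 0.157
grip_force: 40.0
70.47741303319319 [ 2.49629026 -0.19187797  0.11143349] 1.671502731376019
```

```bash

python3 -m inch '[{"slide":[0,0,0],"angular":[0,0,0.16],"claw":-1},{"slide":[0,0,0],"angular":[0,0,0.32],"claw":-1},{"slide":[0,0,0],"angular":[0,0,0.48],"claw":-1},{"slide":[0,0,0],"angular":[0,0,0.64],"claw":-1},{"slide":[0,0,0],"angular":[0,0,0.8],"claw":-1},{"slide":[0,0,0],"angular":[0,0,0.95],"claw":-1}]'
python3 -m inch '[{"slide":[0,0,0],"angular":[0,0,0.16],"claw":-1},{"slide":[0,0,0],"angular":[0,0,0.32],"claw":-1},{"slide":[0,0,0],"angular":[0,0,0.48],"claw":-1},{"slide":[0,0,0],"angular":[0,0,0.64],"claw":-1},{"slide":[0,0,0],"angular":[0,0,0.8],"claw":-1}]'
python3 -c "
from h import *
s=ctrl.get_state();y=R.from_rotvec(s['tool_rot']).as_matrix()[:,1];print(np.degrees(np.arctan2(y[1],y[0])),s['torque'],s['joint_positions'])"
```

```text
time: 31.1
position: [0.506, -0.2258, 0.127]
tool_rot: [-1.275, -2.866, -0.012]
ft_force: [2.9, 12.8, 8.3]
grip_width: 0.159
grip_force: 40.0
time: 31.6
position: [0.5067, -0.2254, 0.127]
tool_rot: [-1.843, -2.538, -0.011]
ft_force: [3.7, 13.5, 7.3]
grip_width: 0.157
grip_force: 40.0
18.033041002377374 [ 2.73441458 -0.9148729   0.01099305] [-0.05282988  0.17588491  0.47809369  1.7960979  -0.09545164  1.19445704
  0.76919087]
```

```bash

python3 -m inch '[{"slide":[0,0,0],"angular":[0,0,0.1],"claw":-1},{"slide":[0,0,0],"angular":[0,0,0.2],"claw":-1},{"slide":[0,0,0],"angular":[0,0,0.3],"claw":-1},{"slide":[0,0,0],"angular":[0,0,0.36],"claw":-1},{"slide":[0,0,0],"angular":[0,0,0.36],"claw":-1}]'|grep -E 'ft|pos'
python3 -c "
from h import *
s=ctrl.get_state();y=R.from_rotvec(s['tool_rot']).as_matrix()[:,1];print(np.degrees(np.arctan2(y[1],y[0])),s['torque'])"
python3 -m inch '[{"slide":[0,0,0],"angular":[0,0,0.06],"claw":-1},{"slide":[0,0,0],"angular":[0,0,0.1],"claw":-1},{"slide":[0,0,0],"angular":[0,0,0.1],"claw":-1}]'|grep -E 'ft|pos'
python3 -c "
from h import *
s=ctrl.get_state();y=R.from_rotvec(s['tool_rot']).as_matrix()[:,1];print(np.degrees(np.arctan2(y[1],y[0])),s['torque'])"
```

```text
position: [0.5071, -0.2253, 0.127]
ft_force: [4.7, 13.0, 6.4]
7.3928420327935065 [ 2.71754486 -0.98283617  0.01861816]
position: [0.5072, -0.2254, 0.127]
ft_force: [3.3, 11.9, 6.1]
4.555303877168492 [ 2.62263838 -0.92256685  0.79361144]
```

```bash

python3 -m inch '[{"slide":[0,0,0],"angular":[0,0,0.06],"claw":-1},{"slide":[0,0,0],"angular":[0,0,0.06],"claw":-1}]'|grep -E 'ft|pos'
python3 -c "
from h import *
s=ctrl.get_state();y=R.from_rotvec(s['tool_rot']).as_matrix()[:,1];print(np.degrees(np.arctan2(y[1],y[0])),s['torque'])"
```

```text
position: [0.5072, -0.2256, 0.127]
ft_force: [5.1, 12.1, 5.9]
2.759140188011473 [ 2.53032185 -0.96431771  0.90908568]
```

```bash

python3 -m inch '[{"slide":[0,0,0],"angular":[0,0,-0.05],"claw":-0.4},{"slide":[0,0,0],"angular":[0,0,-0.05],"claw":-0.4},{"slide":[0,0,0],"angular":[0,0,-0.05],"claw":-0.4},{"slide":[0,0,0],"angular":[0,0,-0.05],"claw":-0.4}]'
python3 -m inch '[{"slide":[0,0,-0.04],"angular":[0,0,0],"claw":-0.4},{"slide":[0,0,-0.12],"angular":[0,0,0],"claw":-0.4},{"slide":[0,0,-0.25],"angular":[0,0,0],"claw":-0.4},{"slide":[0,0,-0.4],"angular":[0,0,0],"claw":-0.4},{"slide":[0,0,-0.5],"angular":[0,0,0],"claw":-0.4},{"slide":[0.3,0,-0.6],"angular":[0,0,0],"claw":-0.4},{"slide":[0.3,0,-0.6],"angular":[0,0,0],"claw":-0.4}]'
cat > fin.py <<'E'
from h import *
for c in("top","side"):
    im=ctrl.get_image(c); save(im,"fin_"+c); P=cloud(im)
    K=(P[...,2]>.163)&(P[...,2]<.178)&(np.hypot(P[...,0]-.507,P[...,1]+.228)<.035)
    if K.sum()>20: r=cv2.minAreaRect((P[K][:,:2]*1000).astype(np.float32)); print(c,"knob",np.round(r[0],1),np.round(r[1],1),round(r[2],1),K.sum())
    Q=P[(P>[.46,-.33,.035]).all(-1)&(P<[.64,-.06,.05]).all(-1)]; print(c,"carriage",cv2.minAreaRect((Q[:,:2]*1000).astype(np.float32)))
    for n,y in(("Y",-.272),("B",-.192)):
        m=(P[...,2]>.13)&(P[...,2]<.22)&(np.hypot(P[...,0]-.584,P[...,1]-y)<.022)
        if m.sum()>5: print(c,n,"top z",np.percentile(P[m][:,2],98).round(4),P[m&(P[...,2]>.185)].mean(0).round(4))
a=cv2.imread("pics/fin_top.png")[150:330,230:480]; b=cv2.imread("pics/fin_side.png")[160:440,220:500]
cv2.imwrite("pics/v10.png",np.hstack([cv2.resize(a,(440,317)),cv2.resize(b,(317,317))]))
E
python3 fin.py
```

```text
time: 33.0
position: [0.5031, -0.233, 0.126]
tool_rot: [-2.145, -2.29, 0.004]
ft_force: [0.5, -1.1, -0.2]
grip_width: 0.296
grip_force: 0.0
time: 33.7
position: [0.5002, -0.1559, 0.2793]
tool_rot: [-2.146, -2.293, -0.003]
ft_force: [0.4, 2.1, -0.3]
grip_width: 0.298
grip_force: 0.0
top carriage ((548.6574096679688, -192.93312072753906), (72.99119567871094, 135.5185089111328), 87.52522277832031)
side knob [ 505.1 -227.8] [14.  41.2] 6.5 231
side carriage ((544.8617553710938, -240.15899658203125), (174.9348602294922, 135.85769653320312), 87.41560363769531)
side Y top z 0.1946 [ 0.5788 -0.2741  0.1918]
side B top z 0.194 [ 0.5939 -0.183   0.1909]
```

```bash

python3 -m inch '[{"slide":[0.5,0,-0.3],"angular":[0,0,0],"claw":0},{"slide":[0.9,0,-0.3],"angular":[0,0,0],"claw":0},{"slide":[0.9,0,-0.3],"angular":[0,0,0],"claw":0},{"slide":[0.9,0,-0.3],"angular":[0,0,0],"claw":0},{"slide":[0.9,0,-0.3],"angular":[0,0,0],"claw":0},{"slide":[0.9,0,-0.3],"angular":[0,0,0],"claw":0},{"slide":[0.9,0,-0.3],"angular":[0,0,0],"claw":0}]'
python3 fin.py; python3 - <<'E'
from h import *
b={c:dict(np.load(c+"0.npz")) for c in("top","side")}
for c in b:
    im=ctrl.get_image(c)
    for q in("shield","old_injector","connector","cap_jar","adapter_box","wrench","cap_tray"):
        o=ctrl.outline_of(q,c)[:1]
        if o: m=o[0]["mask"]&(im["depth"]>0); print(c,q,np.round(o[0]["bbox"]),np.median(cloud(im)[m],0).round(3))
E
```

```text
time: 34.5
position: [0.4851, 0.0664, 0.3523]
tool_rot: [-2.144, -2.294, 0.002]
ft_force: [-0.9, -1.0, -0.2]
grip_width: 0.496
grip_force: 0.0
top knob [ 506.  -229.3] [13.8 41.6] 7.0 160
top carriage ((546.07275390625, -241.15785217285156), (169.3984832763672, 135.3443603515625), 87.18504333496094)
top Y top z 0.1967 [ 0.58   -0.2744  0.1934]
top B top z 0.1958 [ 0.595  -0.1832  0.1927]
side knob [ 505.2 -227.6] [15.2 41.5] 7.6 231
side carriage ((545.1503295898438, -240.34950256347656), (174.6848602294922, 137.06907653808594), 87.29393005371094)
side Y top z 0.1945 [ 0.5788 -0.274   0.1919]
side B top z 0.1938 [ 0.5934 -0.1832  0.1907]
top shield [421. 248.  69.  64.] [ 0.54  -0.218  0.045]
top old_injector [435. 333.  27.  68.] [ 0.338 -0.24   0.041]
top adapter_box [175. 191.   9.  32.] [0.71  0.322 0.069]
top wrench [386. 169.  17.  63.] [ 0.751 -0.18   0.018]
top cap_tray [202. 354.  61.  40.] [0.355 0.283 0.015]
side shield [320. 238.  45.  67.] [0.556 0.075 0.094]
side old_injector [313. 426.  73.  62.] [ 0.336 -0.246  0.039]
side connector [263. 305.  17.  30.] [0.382 0.015 0.048]
side cap_jar [373. 228.  25.  34.] [0.688 0.064 0.06 ]
side adapter_box [347. 173.  57.  60.] [0.73  0.247 0.068]
side wrench [462. 304.  71.  41.] [ 0.752 -0.178  0.016]
side cap_tray [197. 236.  55.  52.] [0.354 0.285 0.017]
```

View pics/v10.png

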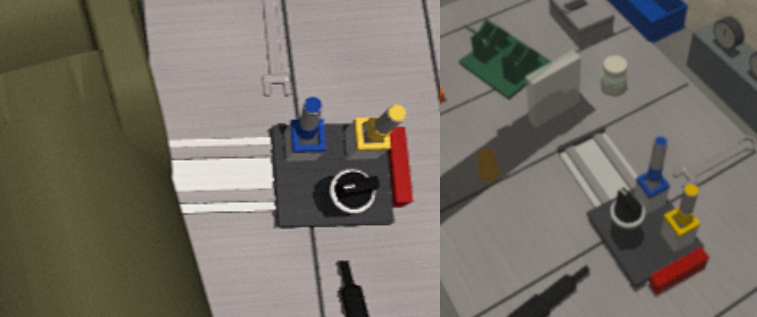

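The picture shows both injectors in their matching pockets. The carriage touches the red stop (x ≈ 392 in the left half) and the knob bar lies across at about 80°. Nothing else on the plate has moved.

```bash
python3 -c "
from bench import ctrl
print(ctrl.close_job())"
```

```text
the job is handed in; nothing more can be done
None
```

The job is handed in at about 35 s: both injectors are on the floor of their matching pockets, the carriage is home against the red stop, the knob is turned about 80° clockwise to its stop, and nothing else on the plate shows as shifted in the final camera check.

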